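# Fetch the anvil from behind the graphite formers

## Task

The low steel anvil on the tool board is hemmed in by three tall graphite tools. First stand all three tools on the rubber mat, leaving the anvil where it is, and only then fetch the anvil and set it centred on the raised round bed of the press plate; last, stand each tool back on the board exactly where that same tool stood at the start. Set everything down gently and upright: drop nothing, knock nothing over, and leave the jar, the brush and the offcut tray alone.

Things in the scene. Friction and masses are not known exactly. Their poses are not given: they have to be found in the camera images.
- rack: fixed wooden tool board, 190 (x) x 220 (y) x 18 mm thick, flat top with four thin cork discs of 53 mm diameter that mark the four standing places; origin at the centre of its underside, z up. Standing places in its frame (mm): the anvil's at (35, 0); the three tall tools stand at (27, 56), (27, -56) and (-21, 0), which tool is where changes
- round_plunger: round dark grey graphite plunger, loose, about 0.26 kg: foot disc 48 mm diameter x 12 mm, above it a 36 mm diameter shaft up to 96 mm, then a tapered top to 112 mm; origin at the centre of its underside, z up its axis; grasp by the shaft
- square_former: square dark grey graphite bar standing on end, loose, about 0.28 kg, 38 x 38 x 112 mm high, stands nearly square to the board; origin at the centre of its underside, x and y normal to its sides, z up
- stepped_former: stepped round dark grey graphite former, loose, about 0.24 kg: lower part 50 mm diameter x 45 mm, above it a 28 mm diameter neck up to 112 mm; origin at the centre of its underside, z up its axis; grasp by the neck
- anvil: low round plain steel anvil, loose, about 0.5 kg, 52 mm diameter x 34 mm high, flat top with a small dark mark in its centre, flat bottom; origin at the centre of its underside, z up its axis
- mat: fixed plain grey rubber mat, the side area, 270 (x) x 150 (y) x 4 mm thick; origin at the centre of its underside, z up. Lies to the left or to the right of the board
- press_bed: fixed aluminium press plate 210 (x) x 130 (y) x 20 mm thick, in its middle a raised round steel bed, 60 mm diameter, top 30 mm above the plate's underside; two guide posts, 18 mm diameter (26 mm collars), tops 70 mm above the underside, at x = -85 and +85 mm; origin at the centre of its underside below the bed's centre, z up. Lies on the other side of the board from the mat
- frit_jar: bystander, leave alone: closed green glass jar with steel cap, 64 mm diameter x 85 mm high, beyond the board; origin at the centre of its underside
- brush: bystander, leave alone: hand brush with a wooden handle lying crosswise on the bench beyond the board; origin in its underside
- offcut_tray: bystander, leave alone: open aluminium tray 80 x 110 x 35 mm beyond the board; origin at the centre of its underside
There are look-alikes about, which are no part of the job. Leave any red look-alike of the round_plunger alone. Leave any blue look-alike of the stepped_former alone.

How it is judged:
By the outcome, as a careful person would: the job done as asked, in the order asked, and still so for the second after the job is handed in, with the robot touching nothing.
It also fails if it takes over 123 s, if anything falls off the work surface, if the arm or the gripper's body presses on something with over 40 N, if the wrist force passes 120 N, or if a joint passes its speed limit or range.

## Robot

A 6-joint arm with a two-finger parallel gripper is mounted at the origin on the work surface. World frame = base frame: x ahead of the robot, y to its left, z up, the work surface at z = 0. Lengths are in m, angles in rad, forces in N, time in s.
With the tool pointing down it reaches from about 0.225 to 0.875 m from the base axis. Payload 3.4 kg.
Tool frame: the origin (TCP) lies at the very end of the fingers, on their centre line; the grasp point (between the pads) lies behind it (manip.grasp_offset is the z of the grasp point in the tool frame, in m); z points along the fingers, y is the line along which they close (so a half turn about z gives the same grasp; the last joint's range is limited). The gripper opens to 85 mm and grips with 20 to 120 N. Pads are 22 mm wide; open, the fingers measure 114 mm over their backs; the gripper's body (76 mm by 85 mm) begins 54 mm behind the grasp point. The pads swing forward as they close: fully open they stand 13 mm farther back than shut.
Start: joints at [1.109, 0.276, 1.505, -0, 1.361, -0.121], TCP at [0.192, 0.542, 0.231] pointing down, gripper open.
Joint ranges: [-2.89, 2.89], [-0.75, 2.08], [0.22, 2.7], [-1.18, 4.32], [0.11, 2.71], [-2.7, 2.7]. Speed limits (rad/s): [2.57, 2.57, 3.14, 3.14, 3.14, 3.14].

## Interface

Orientations are given as a unit quaternion [w, x, y, z].
In Python, from rig import manip gives the robot as it stands.
- The arm moves only by the shell command python3 -m pendant 'ROWS' [FORCE]. ROWS is JSON, a list of rows, each an object of numbers: "dx", "dy", "dz": the shift along the tool's x, y, z in m; "rx", "ry", "rz": the turn, a rotation vector about the tool's x, y, z in degrees; "hand": the finger opening in m, from 0 to 0.0854. In form: [{"dx": .., "dy": .., "dz": .., "rx": .., "ry": .., "rz": .., "hand": ..}, ...]. A call has 1 to 12 rows; each row shifts and turns the commanded pose from where the row before left it, along the tool's axes as they then stand; what a row does not reach is not made up. A row lasts 1/12 s, in which the tool goes at most 41.7 mm and 7.16 degrees, less where a joint would pass 70% of its speed; a pose out of reach is approached as far as the arm can. A call is refused whole if a number of a shift passes 0.0417 or a number of a turn 7.16, either way. A call with a gripper value outside its range is refused whole. The fingers move at their own pace and stop on an object; FORCE is the grip in N (left out, the last holds). Time passes only in rows, so rows that do not move let the fingers close. It gives the time, the measured TCP pose, the force, the opening and the grip force at its end, in the units of the state.
- manip.get_state(): the state, without advancing time (a new reading comes with each control period).
- manip.get_image(name): name is "scene" or "top" or "wrist"; returns a dict with "frame" (420x560x3 uint8, red, green, blue), "fx", "fy", "cx", "cy" (pixels), "position" and "attitude" of the camera in the world; the wrist camera has in their place "mount" (4x4, takes a point from camera to tool coordinates, whose origin is the TCP and whose axes are the flange's). Camera axes: x right, y up, looking along -z (the intrinsics and any distortion apply to the point x, -y, -z); pixel columns grow to the right and rows downward; lengths in m; the calibration is good to about 2 mm. A picture is of the moment at which its call begins: read the wrist's pose just before it. There is no depth.
- manip.sign_off(): hands the job in; it is judged then, once.
The state is a dict: "clock": time; "qpos": joint angles; "qd": joint speeds; "effort": joint torques, N m; "position": TCP position; "ee_rot": TCP orientation; "contact_force": force on the tool from outside, world axes, zero at the start; "moment": the same for the moment, N m; "width": finger opening in m; "gripper_force": force on a finger pad.
Only numpy, scipy, OpenCV 4.12 (cv2) and the standard library are available. Lean on these libraries where they do the work, as an engineer would, in place of code of your own. Each camera call takes 0.05 s, during which the arm holds its last target. There are 200 camera calls.

## Working session

There is one attempt and no reset: what is moved stays moved. The work goes in short steps, Python scripts to look and compute and a shell command to move; the robot and the scene stay as the last step left them, time stands still between calls to the robot, and variables do not carry over. Pictures are saved under pics/ and viewed, at most 15 in all, crops included, and the job is handed in when it is done.

```bash
ls; mkdir -p pics
python3 - <<'E'
from rig import manip
import cv2
print(manip.get_state(), manip.grasp_offset)
for n in ("scene","top","wrist"):
    im=manip.get_image(n); cv2.imwrite(f"pics/{n}0.png",im["frame"][:,:,::-1])
    print(n,{k:v for k,v in im.items() if k!="frame"})
E
```

```text
pics
{'clock': 0.0, 'qpos': array([ 1.10896793e+00,  2.76598556e-01,  1.50613764e+00,  1.29761764e-05,
        1.36066681e+00, -1.21012570e-01]), 'qd': array([-1.25194744e-03, -9.43746104e-04,  2.59521613e-04,  1.30446621e-03,
        5.44352054e-05,  1.18293134e-03]), 'effort': array([-2.62001377e-03, -4.16767466e+01, -2.45803696e+01, -5.28885539e-04,
        1.09200308e-02,  7.49670448e-06]), 'position': array([0.1919722 , 0.54145741, 0.23043586]), 'ee_rot': array([-2.66145771e-04,  1.69585637e-01,  9.85515039e-01, -8.65188674e-04]), 'contact_force': array([-0.31322704,  0.61241095,  0.26879462]), 'moment': array([-0.02301554, -0.04403561,  0.00117784]), 'gripper_force': 0.0, 'width': 0.08564703145344957} -0.0187
scene {'fx': 445.7766715753506, 'fy': 445.7766715753506, 'cx': 281.6688478561314, 'cy': 201.73347916982308, 'position': array([1.11957967, 0.46586281, 0.51298534]), 'attitude': array([0.36099127, 0.2034032 , 0.4358865 , 0.79894643])}
top {'fx': 392.94953394850216, 'fy': 392.94953394850216, 'cx': 276.6419176669813, 'cy': 205.1957040958878, 'position': array([0.51899591, 0.01751998, 0.88371282]), 'attitude': array([-0.70078412, -0.01378101,  0.03214712,  0.71251545])}
wrist {'fx': 351.29548867879635, 'fy': 351.29548867879635, 'cx': 280.3937657698135, 'cy': 208.29519093974312, 'mount': array([[-3.92922135e-04,  9.65101788e-01,  2.61874751e-01,
         6.58982399e-02],
       [ 9.99999909e-01,  4.23198184e-04, -5.92161896e-05,
         7.55911129e-04],
       [-1.67974569e-04,  2.61874703e-01, -9.65101866e-01,
        -1.41505712e-01],
       [ 0.00000000e+00,  0.00000000e+00,  0.00000000e+00,
         1.00000000e+00]])}
```

View pics/top0.png

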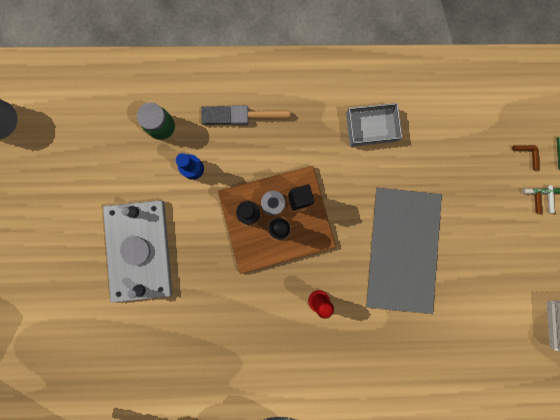

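View pics/scene0.png

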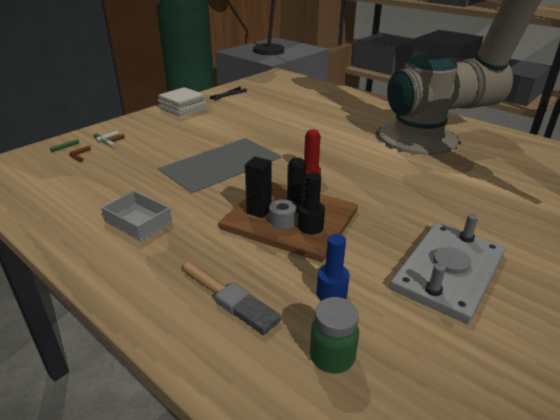

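Top view: up in the picture is +x, left is +y. The candidates are:
- Round plunger: dark at (279,228). The red look-alike at (320,304) is not it.
- Stepped former: dark at (248,212). The blue look-alike at (189,165) is not it.
- Square former: (301,197).
- Anvil: (273,202) with a dark mark. The bed disc at (135,250) and the jar cap at (152,115) are not it.

The mat is on the right (−y) and the press is on the left.

```bash
cat > h.py <<'E'
import numpy as np, cv2
from scipy.spatial.transform import Rotation as R
from rig import manip
def rot(q): return R.from_quat([q[1],q[2],q[3],q[0]]).as_matrix()
def grab(n):
    s=manip.get_state(); im=manip.get_image(n)
    if n=="wrist":
        T=np.eye(4);T[:3,:3]=rot(s["ee_rot"]);T[:3,3]=s["position"];T=T@im["mount"]
        im["P"],im["A"]=T[:3,3],T[:3,:3]
    else: im["P"],im["A"]=np.array(im["position"]),rot(im["attitude"])
    return im
def cast(im,px,z):
    px=np.atleast_2d(px).astype(float)
    d=np.c_[(px[:,0]-im["cx"])/im["fx"],-(px[:,1]-im["cy"])/im["fy"],-np.ones(len(px))]@im["A"].T
    return (im["P"]+d*((z-im["P"][2])/d[:,2])[:,None])[:,:2]
def proj(im,p):
    c=(np.atleast_2d(p)-im["P"])@im["A"]
    return np.c_[im["cx"]+im["fx"]*c[:,0]/-c[:,2],im["cy"]+im["fy"]*c[:,1]/c[:,2]]
def hsv(im): return cv2.cvtColor(im["frame"],cv2.COLOR_RGB2HSV)
def blob(m,roi):
    k=np.zeros_like(m);x0,y0,x1,y1=roi;k[y0:y1,x0:x1]=m[y0:y1,x0:x1]
    c,_=cv2.findContours(k,cv2.RETR_EXTERNAL,cv2.CHAIN_APPROX_NONE)
    return max(c,key=cv2.contourArea)
def rect(im,c,z):
    w=cast(im,cv2.convexHull(c)[:,0],z).astype(np.float32)*1000
    return cv2.minAreaRect(w)
def tool():  # what moves need
    s=manip.get_state();A=rot(s["ee_rot"]);return s,A
def to(target_xyz,yaw_y=None):
    """print tool-frame shift to a world TCP target, and rz (deg) so tool y lies along yaw_y (mod 180)"""
    s,A=tool();d=A.T@(np.array(target_xyz)-s["position"])*1000
    a=np.degrees(np.arctan2(A[1,1],A[0,1])); tilt=np.degrees(np.arctan2(np.hypot(A[0,2],A[1,2]),-A[2,2]))
    rz=None if yaw_y is None else -((yaw_y-a+90)%180-90)
    print("shift mm",d.round(1),"tool-y yaw %.1f tilt %.2f"%(a,tilt),"rz",rz,"q6 %.2f"%s["qpos"][5],"t %.1f"%s["clock"])
E
python3 - <<'E'
from h import *
im=grab("top");H=hsv(im);np.save("pics/top.npy",im["frame"])
def show(n,r): print(n,np.round(r[0],1),np.round(r[1],1),round(r[2],1))
h,s,v=cv2.split(H)
print("px",[(n,H[y,x].tolist()) for n,(x,y) in dict(rack=(240,240),wood=(400,380),mat=(400,250),plate=(120,230),bed=(135,250),st=(248,212),anvil=(273,195)).items()])
m=((s<60)&(v>50)).astype(np.uint8)
show("mat",rect(im,blob(m,(355,175,450,325)),.004))
show("plate",rect(im,blob(m,(90,190,185,310)),.020))
E
```

```text
px [('rack', [13, 179, 127]), ('wood', [18, 120, 179]), ('mat', [30, 3, 101]), ('plate', [90, 2, 162]), ('bed', [120, 4, 130]), ('st', [135, 15, 33]), ('anvil', [130, 7, 109])]
mat [ 471.3 -290.3] [149.3 268.5] 83.1
plate [481.4 298.9] [208.9 132.3] 5.0
```

Run:
```python
import cv2
a=cv2.imread("pics/top0.png")[155:285,90:345]
cv2.imwrite("pics/crop1.png",cv2.resize(a,None,fx=3.1,fy=3.1,interpolation=cv2.INTER_CUBIC))
```

```text
(no output)
```

View pics/crop1.png

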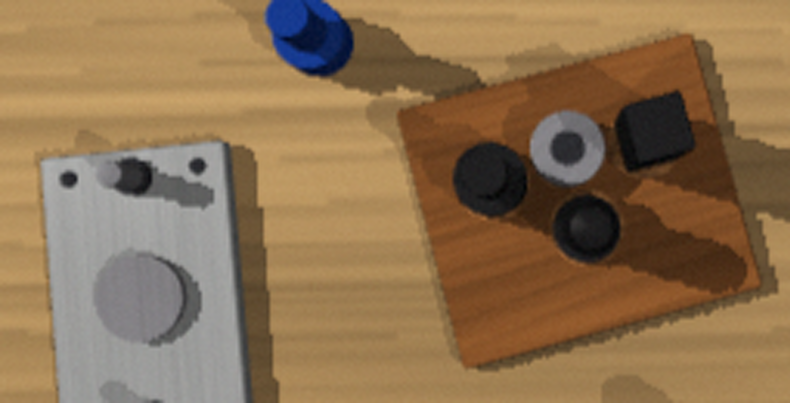

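The crop confirms the choice: stepped former at (490,180), round plunger at (588,228), square former at (655,130) and anvil with its mark at (567,148). Next I measure the board and predict the places.

Run:
```python
from h import *
im=grab("top");H=hsv(im);h,s,v=cv2.split(H)
m=(((s>150)&(h<17)|((v<75)))).astype(np.uint8);m=cv2.morphologyEx(m,cv2.MORPH_OPEN,np.ones((7,7)))
c=blob(m,(205,155,345,285));r=rect(im,c,.018);print(r)
cor=np.array([(400,112),(690,36),(757,285),(465,366)])/3.1+[90,155]-.5
w=cast(im,cor,.018)*1000;print(w.round(1),w.mean(0).round(1))
d=(w[0]+w[1]-w[2]-w[3]);print("yaw",np.degrees(np.arctan2(d[1],d[0])))
print("anvil mark",cast(im,[567/3.1+89.5,148/3.1+154.5],.052)*1000)
print("bed",cast(im,[138/3.1+89.5,296/3.1+154.5],.030)*1000)
print("plunger top",cast(im,[588/3.1+89.5,228/3.1+154.5],.130)*1000)
print("step top",cast(im,[492/3.1+89.5,176/3.1+154.5],.130)*1000)
yaw=np.degrees(np.arctan2(d[1],d[0]));c0=w.mean(0);t=np.radians(yaw)
for n,p in dict(anvil=(35,0),stepped=(27,56),square=(27,-56),plunger=(-21,0)).items():
    print(n,(c0+np.array([[np.cos(t),-np.sin(t)],[np.sin(t),np.cos(t)]])@p).round(1))
to([.505,-.03,.33],105)
```

```text
((545.076904296875, -4.5621185302734375), (189.864990234375, 219.28927612304688), 14.204838752746582)
[[ 609.4  122.2]
 [ 661.1  -86. ]
 [ 482.2 -129.5]
 [ 429.3   78. ]] [545.5  -3.8]
yaw 13.723536331990982
anvil mark [[579.35823269   4.31703116]]
bed [[483.04901359 302.10808315]]
plunger top [[523.93160489  -6.59294862]]
step top [[557.05925145  52.22921378]]
anvil [579.5   4.5]
stepped [558.5  57. ]
square [585.  -51.8]
plunger [525.1  -8.8]
shift mm [-486.  -434.3  -98.8] tool-y yaw 70.5 tilt 0.05 rz -34.526058489408726 q6 -0.12 t 0.2
```

```bash
python3 -m pendant '[{"dx":-0.0236,"dy":-0.0178,"dz":-0.0045},{"dx":-0.0236,"dy":-0.0178,"dz":-0.0045},{"dx":-0.0236,"dy":-0.0178,"dz":-0.0045},{"dx":-0.0236,"dy":-0.0178,"dz":-0.0045},{"dx":-0.0236,"dy":-0.0178,"dz":-0.0045},{"dx":-0.0236,"dy":-0.0178,"dz":-0.0045},{"dx":-0.0236,"dy":-0.0178,"dz":-0.0045},{"dx":-0.0236,"dy":-0.0178,"dz":-0.0045},{"dx":-0.0236,"dy":-0.0178,"dz":-0.0045},{"dx":-0.0236,"dy":-0.0178,"dz":-0.0045},{"dx":-0.0236,"dy":-0.0178,"dz":-0.0045}]'
python3 -m pendant '[{"dx":-0.0236,"dy":-0.0178,"dz":-0.0045},{"dx":-0.0236,"dy":-0.0178,"dz":-0.0045},{"dx":-0.0236,"dy":-0.0178,"dz":-0.0045},{"dx":-0.0236,"dy":-0.0178,"dz":-0.0045},{"dx":-0.0236,"dy":-0.0178,"dz":-0.0045},{"dx":-0.0236,"dy":-0.0178,"dz":-0.0045},{"dx":-0.0236,"dy":-0.0178,"dz":-0.0045},{"dx":-0.0236,"dy":-0.0178,"dz":-0.0045},{"dx":-0.0236,"dy":-0.0178,"dz":-0.0045},{"dx":-0.0236,"dy":-0.0178,"dz":-0.0045},{"dx":-0.0236,"dy":-0.0178,"dz":-0.0045}]'
python3 -m pendant '[{"rz":-7},{"rz":-7},{"rz":-7},{"rz":-6},{"rz":-6.5},{},{}]'
python3 - <<'E'
from h import *
im=grab("wrist");cv2.imwrite("pics/w1.png",im["frame"][:,:,::-1]);np.savez("pics/w1.npz",**im)
for n,p in dict(anvil=(579.5,4.5,52),stepped=(558.5,57,130),square=(585,-51.8,130),plunger=(525.1,-8.8,130)).items(): print(n,proj(im,np.array(p)/1000))
to([.5,-.05,.33],104)
print(manip.get_state()["position"])
E
```

```text
anvil [[ -1.97869123 586.63426674]]
stepped [[-25.74372093 656.12054139]]
square [[-95.5901834  690.04343012]]
plunger [[-95.02127189 650.56130207]]
shift mm [-488.  -454.9  -98.8] tool-y yaw 70.5 tilt 0.03 rz -33.52518939349572 q6 -0.12 t 0.3
[0.19211785 0.54179683 0.2310129 ]invalid input
invalid input
invalid input
```

View pics/w1.png

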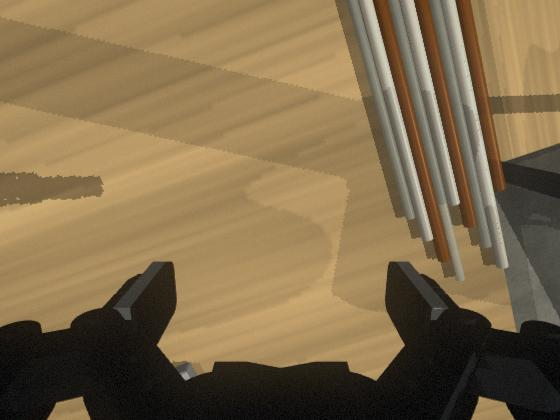

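Every call was refused, so the arm has not moved. I'll try one row with all keys given.

```bash
python3 -m pendant '[{"dx":-0.0236,"dy":-0.0178,"dz":-0.0045,"rx":0,"ry":0,"rz":0,"hand":0.0854}]'; echo; python3 -m pendant '[{"dx":-0.0236,"dy":-0.0178,"dz":-0.0045,"hand":0.0854}]'
```

```text
clock: 0.38
position: [0.2067, 0.52, 0.2346]
ee_rot: [-0.001, 0.168, 0.986, 0.001]
contact_force: [0.3, 0.3, -0.3]
width: 0.0852
gripper_force: 0.0
invalid input
```

```bash
python3 -m pendant '[{"dx":-0.031,"dy":-0.0233,"dz":-0.0059,"rx":0,"ry":0,"rz":0,"hand":0.0854},{"dx":-0.031,"dy":-0.0233,"dz":-0.0059,"rx":0,"ry":0,"rz":0,"hand":0.0854},{"dx":-0.031,"dy":-0.0233,"dz":-0.0059,"rx":0,"ry":0,"rz":0,"hand":0.0854},{"dx":-0.031,"dy":-0.0233,"dz":-0.0059,"rx":0,"ry":0,"rz":0,"hand":0.0854},{"dx":-0.031,"dy":-0.0233,"dz":-0.0059,"rx":0,"ry":0,"rz":0,"hand":0.0854},{"dx":-0.031,"dy":-0.0233,"dz":-0.0059,"rx":0,"ry":0,"rz":0,"hand":0.0854},{"dx":-0.031,"dy":-0.0233,"dz":-0.0059,"rx":0,"ry":0,"rz":0,"hand":0.0854},{"dx":-0.031,"dy":-0.0233,"dz":-0.0059,"rx":0,"ry":0,"rz":0,"hand":0.0854}]'
python3 -m pendant '[{"dx":-0.031,"dy":-0.0233,"dz":-0.0059,"rx":0,"ry":0,"rz":0,"hand":0.0854},{"dx":-0.031,"dy":-0.0233,"dz":-0.0059,"rx":0,"ry":0,"rz":0,"hand":0.0854},{"dx":-0.031,"dy":-0.0233,"dz":-0.0059,"rx":0,"ry":0,"rz":0,"hand":0.0854},{"dx":-0.031,"dy":-0.0233,"dz":-0.0059,"rx":0,"ry":0,"rz":0,"hand":0.0854},{"dx":-0.031,"dy":-0.0233,"dz":-0.0059,"rx":0,"ry":0,"rz":0,"hand":0.0854},{"dx":-0.031,"dy":-0.0233,"dz":-0.0059,"rx":0,"ry":0,"rz":0,"hand":0.0854},{"dx":-0.031,"dy":-0.0233,"dz":-0.0059,"rx":0,"ry":0,"rz":0,"hand":0.0854},{"dx":-0.031,"dy":-0.0233,"dz":-0.0059,"rx":0,"ry":0,"rz":0,"hand":0.0854}]'
python3 -m pendant '[{"dx":0,"dy":0,"dz":0,"rx":0,"ry":0,"rz":-7,"hand":0.0854},{"dx":0,"dy":0,"dz":0,"rx":0,"ry":0,"rz":-7,"hand":0.0854},{"dx":0,"dy":0,"dz":0,"rx":0,"ry":0,"rz":-7,"hand":0.0854},{"dx":0,"dy":0,"dz":0,"rx":0,"ry":0,"rz":-7,"hand":0.0854},{"dx":0,"dy":0,"dz":0,"rx":0,"ry":0,"rz":-6,"hand":0.0854},{"dx":0,"dy":0,"dz":0,"rx":0,"ry":0,"rz":0,"hand":0.0854},{"dx":0,"dy":0,"dz":0,"rx":0,"ry":0,"rz":0,"hand":0.0854}]'
python3 - <<'E'
from h import *
im=grab("wrist");cv2.imwrite("pics/w1.png",im["frame"][:,:,::-1]);np.savez("pics/w1.npz",**im)
for n,p in dict(anvil=(579.5,4.5,52),stepped=(558.5,57,130),square=(585,-51.8,130),plunger=(525.1,-8.8,130)).items(): print(n,proj(im,np.array(p)/1000))
to([.5,-.05,.33],104)
print(manip.get_state()["position"])
E
```

```text
clock: 1.05
position: [0.3805, 0.257, 0.2835]
ee_rot: [0.0, 0.169, 0.986, 0.0]
contact_force: [0.4, 0.7, -0.0]
width: 0.0854
gripper_force: 0.0
clock: 1.72
position: [0.552, -0.0017, 0.3306]
ee_rot: [0.0, 0.17, 0.985, 0.0]
contact_force: [0.3, 0.6, -0.9]
width: 0.0856
gripper_force: 0.0
clock: 2.3
position: [0.5513, 0.0001, 0.3301]
ee_rot: [-0.0, -0.125, 0.992, 0.0]
contact_force: [-0.1, 0.0, 0.6]
width: 0.0857
gripper_force: 0.0
anvil [[277.79313205 192.55397172]]
stepped [[333.09512257 202.35523351]]
square [[221.41462688 201.20346958]]
plunger [[277.64991862 153.60457551]]
shift mm [ 62.1 -35.9   0.1] tool-y yaw 104.3 tilt 0.01 rz 0.33142487358077233 q6 -1.95 t 2.4
[5.51322513e-01 1.54334150e-04 3.30142965e-01]
```

View pics/w1.png

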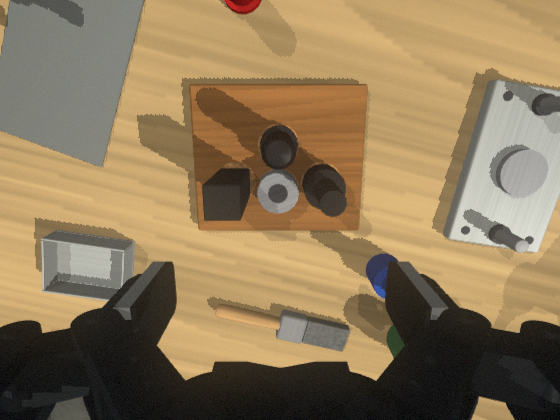

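Up in this wrist view points towards the robot. The board corners are at (190,84), (367,85), (358,229) and (199,229), and the tools lie close to where I predicted. I'll stretch the contrast of a crop to find the top faces exactly.

Run:
```python
import cv2,numpy as np
f=np.load("pics/w1.npz")["frame"][:,:,::-1]
a=f[118:228,195:355].astype(float);a=np.clip((a/255)**.45*1.1*255,0,255).astype(np.uint8)
a=cv2.resize(a,None,fx=5,fy=5,interpolation=cv2.INTER_CUBIC);cv2.imwrite("pics/w1c.png",a)
```

```text
(no output)
```

View pics/w1c.png

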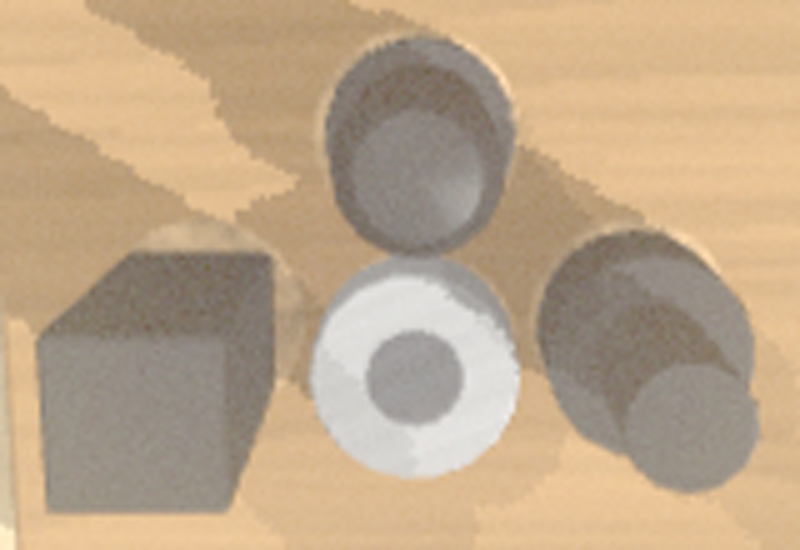

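The crop shows:
- Square top corners at (39,337), (228,334), (230,511) and (48,512).
- Plunger top centre at (418,173).
- Stepped neck top centre at (690,428).
- Anvil mark at (414,377).

Run:
```python
from h import *
im=dict(np.load("pics/w1.npz"));
f=lambda p:np.array(p,float)/5+[195-.4,118-.4]
q=cast(im,f([(39,337),(228,334),(230,511),(48,512)]),.13)*1000
print("square",q.round(1).tolist(),q.mean(0).round(1))
for a,b in((0,1),(3,2),(0,3),(1,2)):
    d=q[b]-q[a];print(np.hypot(*d).round(1),(np.degrees(np.arctan2(d[1],d[0]))%90).round(1))
print("plunger",cast(im,f((418,173)),.13)*1000)
print("plunger foot edges",cast(im,f([(323,142),(516,142),(418,37)]),.03)*1000)
print("stepped",cast(im,f((690,428)),.13)*1000)
print("anvil",cast(im,f([(414,377),(310,377),(519,377)]),.052)*1000)
w=cast(im,[(190,84),(367,85),(358,229),(199,229)],.018)*1000;print("rack",w.round(1).tolist(),w.mean(0))
print("bed",cast(im,(522.5,171),.03)*1000)
```

```text
square [[573.5, -73.4], [563.6, -37.3], [599.3, -28.9], [608.6, -64.7]] [586.2 -51.1]
37.4 15.2
37.0 14.6
36.2 13.9
36.6 13.2
plunger [[523.66118085  -8.61548562]]
plunger foot edges [[532.59224054 -31.35804827]
 [520.74579576  15.13102826]
 [502.12836966 -14.70814119]]
stepped [[559.46169852  56.76765742]]
anvil [[580.16029724   4.17083831]
 [586.44422308 -20.48625848]
 [573.81611255  29.06438094]]
rack [[481.9, -131.0], [429.6, 78.8], [609.2, 124.2], [662.6, -85.3]] [545.81253238  -3.31717967]
bed [[480.7217148  298.90743267]]
```

Run:
```python
from h import *
to([.5858,-.0513,.075],104.2)
s,A=tool()
for n,a in dict(sq_to_mat=(555-585.8,-300+51.3),mat_sq_to_st=(559-555,56.9+300),st_to_mat=(475-559,-290-56.9),mat_st_to_pl=(524.3-475,-8.7+290),pl_to_mat=(395-524.3,-280+8.7)).items(): print(n,(A.T@np.array([*a,0])).round(1))
```

```text
shift mm [-20.7 -58.4 255.1] tool-y yaw 104.3 tilt 0.01 rz 0.13142487358076949 q6 -1.95 t 2.4
sq_to_mat [  91.4 -233.3   -0. ]
mat_sq_to_st [-92.2 344.8   0. ]
st_to_mat [ 167.3 -315.3   -0. ]
mat_st_to_pl [-117.4  260.3    0. ]
pl_to_mat [ 192.4 -230.9   -0. ]
```

```bash
python3 -m pendant '[{"dx":-0.007,"dy":-0.0194,"dz":0.03,"rx":0,"ry":0,"rz":0,"hand":0.065},{"dx":-0.007,"dy":-0.0195,"dz":0.03,"rx":0,"ry":0,"rz":0,"hand":0.065},{"dx":-0.0067,"dy":-0.0195,"dz":0.03,"rx":0,"ry":0,"rz":0,"hand":0.065},{"dx":0,"dy":0,"dz":0.03,"rx":0,"ry":0,"rz":0,"hand":0.065},{"dx":0,"dy":0,"dz":0.03,"rx":0,"ry":0,"rz":0,"hand":0.065},{"dx":0,"dy":0,"dz":0.03,"rx":0,"ry":0,"rz":0,"hand":0.065},{"dx":0,"dy":0,"dz":0.03,"rx":0,"ry":0,"rz":0,"hand":0.065},{"dx":0,"dy":0,"dz":0.025,"rx":0,"ry":0,"rz":0,"hand":0.065},{"dx":0,"dy":0,"dz":0.015,"rx":0,"ry":0,"rz":0,"hand":0.065},{"dx":0,"dy":0,"dz":0.005,"rx":0,"ry":0,"rz":0,"hand":0.065},{"dx":0,"dy":0,"dz":0,"rx":0,"ry":0,"rz":0,"hand":0.065},{"dx":0,"dy":0,"dz":0,"rx":0,"ry":0,"rz":0,"hand":0.065}]' 50
python3 - <<'E'
from h import *
to([.5858,-.0513,.075],104.2)
im=grab("wrist");cv2.imwrite("pics/w2.png",im["frame"][:,:,::-1])
E
```

```text
clock: 3.35
position: [0.5867, -0.0513, 0.0759]
ee_rot: [0.001, -0.126, 0.992, -0.0]
contact_force: [-0.2, -0.5, 0.7]
width: 0.0647
gripper_force: 0.0
shift mm [0.9 0.3 0.9] tool-y yaw 104.4 tilt 0.07 rz 0.23450475112143465 q6 -2.03 t 3.4
```

View pics/w2.png

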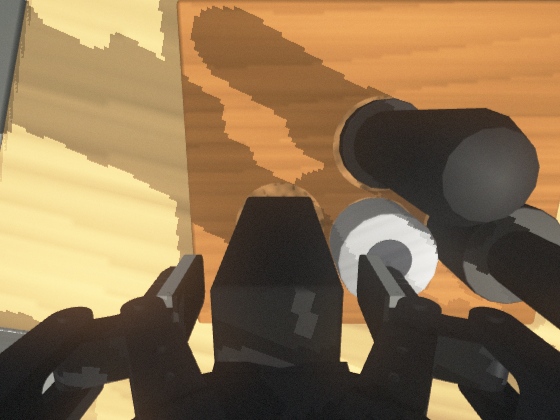

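The bar stands between the pads (edges at columns 212 and 343, pads at 203 and 357), centred to about 1 mm. I'll close and lift.

```bash
python3 -m pendant '[{"dx":0,"dy":0,"dz":0,"rx":0,"ry":0,"rz":0,"hand":0.03},{"dx":0,"dy":0,"dz":0,"rx":0,"ry":0,"rz":0,"hand":0.03},{"dx":0,"dy":0,"dz":0,"rx":0,"ry":0,"rz":0,"hand":0.03},{"dx":0,"dy":0,"dz":0,"rx":0,"ry":0,"rz":0,"hand":0.03},{"dx":0,"dy":0,"dz":0,"rx":0,"ry":0,"rz":0,"hand":0.03},{"dx":0,"dy":0,"dz":0,"rx":0,"ry":0,"rz":0,"hand":0.03},{"dx":0,"dy":0,"dz":0,"rx":0,"ry":0,"rz":0,"hand":0.03},{"dx":0,"dy":0,"dz":0,"rx":0,"ry":0,"rz":0,"hand":0.03}]' 50
python3 - <<'E'
from h import *
to([.5858,-.0513,.075],104.2); s=manip.get_state(); print(s["position"],s["width"],s["gripper_force"])
E
python3 -m pendant '[{"dx":0,"dy":0,"dz":-0.005,"rx":0,"ry":0,"rz":0,"hand":0.03},{"dx":0,"dy":0,"dz":-0.015,"rx":0,"ry":0,"rz":0,"hand":0.03},{"dx":0,"dy":0,"dz":-0.03,"rx":0,"ry":0,"rz":0,"hand":0.03},{"dx":0,"dy":0,"dz":-0.03,"rx":0,"ry":0,"rz":0,"hand":0.03},{"dx":0,"dy":0,"dz":-0.03,"rx":0,"ry":0,"rz":0,"hand":0.03},{"dx":0,"dy":0,"dz":-0.03,"rx":0,"ry":0,"rz":0,"hand":0.03},{"dx":0,"dy":0,"dz":0,"rx":0,"ry":0,"rz":0,"hand":0.03},{"dx":0,"dy":0,"dz":0,"rx":0,"ry":0,"rz":0,"hand":0.03}]'
```

```text
clock: 4.07
position: [0.5869, -0.0515, 0.0766]
ee_rot: [0.001, -0.126, 0.992, -0.0]
contact_force: [-0.2, -0.1, 6.1]
width: 0.0373
gripper_force: 43.0
shift mm [1.1 0.5 1.6] tool-y yaw 104.5 tilt 0.15 rz 0.2688419136692204 q6 -2.03 t 4.1
[ 0.58693064 -0.05147622  0.07661608] 0.037335374652410255 43.04421544075012
clock: 4.73
position: [0.5864, -0.0512, 0.2162]
ee_rot: [0.001, -0.126, 0.992, -0.0]
contact_force: [0.5, 0.6, -4.1]
width: 0.0376
gripper_force: 44.6
```

```bash
python3 -m pendant '[{"dx":0.0045,"dy":-0.0117,"dz":0,"rx":0,"ry":0,"rz":0,"hand":0.03},{"dx":0.0091,"dy":-0.0233,"dz":0,"rx":0,"ry":0,"rz":0,"hand":0.03},{"dx":0.0091,"dy":-0.0233,"dz":0,"rx":0,"ry":0,"rz":0,"hand":0.03},{"dx":0.0091,"dy":-0.0233,"dz":0,"rx":0,"ry":0,"rz":0,"hand":0.03},{"dx":0.0091,"dy":-0.0233,"dz":0,"rx":0,"ry":0,"rz":0,"hand":0.03},{"dx":0.0091,"dy":-0.0233,"dz":0,"rx":0,"ry":0,"rz":0,"hand":0.03},{"dx":0.0091,"dy":-0.0233,"dz":0,"rx":0,"ry":0,"rz":0,"hand":0.03},{"dx":0.0091,"dy":-0.0233,"dz":0,"rx":0,"ry":0,"rz":0,"hand":0.03},{"dx":0.0091,"dy":-0.0233,"dz":0,"rx":0,"ry":0,"rz":0,"hand":0.03},{"dx":0.0091,"dy":-0.0233,"dz":0,"rx":0,"ry":0,"rz":0,"hand":0.03},{"dx":0.0046,"dy":-0.0117,"dz":0,"rx":0,"ry":0,"rz":0,"hand":0.03}]'
python3 -m pendant '[{"dx":0,"dy":0,"dz":0.02,"rx":0,"ry":0,"rz":0,"hand":0.03},{"dx":0,"dy":0,"dz":0.03,"rx":0,"ry":0,"rz":0,"hand":0.03},{"dx":0,"dy":0,"dz":0.03,"rx":0,"ry":0,"rz":0,"hand":0.03},{"dx":0,"dy":0,"dz":0.03,"rx":0,"ry":0,"rz":0,"hand":0.03},{"dx":0,"dy":0,"dz":0.02,"rx":0,"ry":0,"rz":0,"hand":0.03},{"dx":0,"dy":0,"dz":0.01,"rx":0,"ry":0,"rz":0,"hand":0.03},{"dx":0,"dy":0,"dz":0,"rx":0,"ry":0,"rz":0,"hand":0.03},{"dx":0,"dy":0,"dz":0,"rx":0,"ry":0,"rz":0,"hand":0.03}]'
python3 - <<'E'
from h import *
to([.555,-.300,.0625],104.2)
E
```

```text
clock: 5.65
position: [0.5539, -0.3029, 0.2118]
ee_rot: [-0.003, -0.125, 0.992, 0.001]
contact_force: [0.7, -0.3, -3.0]
width: 0.0377
gripper_force: 44.5
clock: 6.32
position: [0.5558, -0.2995, 0.0744]
ee_rot: [-0.001, -0.126, 0.992, 0.001]
contact_force: [0.1, -0.7, -2.7]
width: 0.0376
gripper_force: 44.5
shift mm [ 0.9 -0.3 11.9] tool-y yaw 104.5 tilt 0.11 rz 0.2740124122689025 q6 -2.43 t 6.3
```

```bash
python3 -m pendant '[{"dx":0,"dy":0,"dz":0.005,"rx":0,"ry":0,"rz":0,"hand":0.03},{"dx":0,"dy":0,"dz":0.003,"rx":0,"ry":0,"rz":0,"hand":0.03},{"dx":0,"dy":0,"dz":0.002,"rx":0,"ry":0,"rz":0,"hand":0.03},{"dx":0,"dy":0,"dz":0.001,"rx":0,"ry":0,"rz":0,"hand":0.03},{"dx":0,"dy":0,"dz":0.001,"rx":0,"ry":0,"rz":0,"hand":0.03},{"dx":0,"dy":0,"dz":0,"rx":0,"ry":0,"rz":0,"hand":0.03},{"dx":0,"dy":0,"dz":0,"rx":0,"ry":0,"rz":0,"hand":0.03}]'
```

```text
clock: 6.9
position: [0.5562, -0.2997, 0.0634]
ee_rot: [0.0, -0.126, 0.992, -0.0]
contact_force: [-0.9, 0.5, -3.2]
width: 0.0372
gripper_force: 44.6
```

```bash
python3 -m pendant '[{"dx":0,"dy":0,"dz":0.001,"rx":0,"ry":0,"rz":0,"hand":0.03},{"dx":0,"dy":0,"dz":0,"rx":0,"ry":0,"rz":0,"hand":0.03},{"dx":0,"dy":0,"dz":0,"rx":0,"ry":0,"rz":0,"hand":0.03}]';python3 -m pendant '[{"dx":0,"dy":0,"dz":0.0005,"rx":0,"ry":0,"rz":0,"hand":0.03},{"dx":0,"dy":0,"dz":0,"rx":0,"ry":0,"rz":0,"hand":0.03},{"dx":0,"dy":0,"dz":0,"rx":0,"ry":0,"rz":0,"hand":0.03}]'
```

```text
clock: 7.15
position: [0.5564, -0.2998, 0.0627]
ee_rot: [0.0, -0.126, 0.992, -0.0]
contact_force: [-0.0, 0.0, -1.0]
width: 0.0375
gripper_force: 44.7
clock: 7.4
position: [0.5565, -0.2998, 0.0626]
ee_rot: [0.0, -0.126, 0.992, -0.0]
contact_force: [-0.6, 0.1, 5.7]
width: 0.0378
gripper_force: 45.6
```

```bash
python3 -m pendant '[{"dx":0,"dy":0,"dz":0,"rx":0,"ry":0,"rz":0,"hand":0.045},{"dx":0,"dy":0,"dz":0,"rx":0,"ry":0,"rz":0,"hand":0.055},{"dx":0,"dy":0,"dz":0,"rx":0,"ry":0,"rz":0,"hand":0.065},{"dx":0,"dy":0,"dz":0,"rx":0,"ry":0,"rz":0,"hand":0.065},{"dx":0,"dy":0,"dz":0,"rx":0,"ry":0,"rz":0,"hand":0.065}]'
python3 -m pendant '[{"dx":0,"dy":0,"dz":-0.01,"rx":0,"ry":0,"rz":0,"hand":0.065},{"dx":0,"dy":0,"dz":-0.03,"rx":0,"ry":0,"rz":0,"hand":0.065},{"dx":0,"dy":0,"dz":-0.035,"rx":0,"ry":0,"rz":0,"hand":0.065},{"dx":0,"dy":0,"dz":-0.035,"rx":0,"ry":0,"rz":0,"hand":0.065},{"dx":-0.0,"dy":0.0,"dz":-0.02,"rx":0,"ry":0,"rz":0,"hand":0.065},{"dx":0,"dy":0,"dz":0,"rx":0,"ry":0,"rz":0,"hand":0.065},{"dx":0,"dy":0,"dz":0,"rx":0,"ry":0,"rz":0,"hand":0.065}]'
python3 - <<'E'
from h import *
to([.559,.0569,.075],104.2)
im=grab("scene");cv2.imwrite("pics/s1.png",im["frame"][:,:,::-1])
E
```

```text
clock: 7.82
position: [0.5561, -0.2996, 0.0614]
ee_rot: [-0.0, -0.126, 0.992, 0.0]
contact_force: [-0.3, -0.4, -0.5]
width: 0.0648
gripper_force: 0.0
clock: 8.4
position: [0.5569, -0.3002, 0.194]
ee_rot: [0.002, -0.126, 0.992, -0.001]
contact_force: [-0.8, -0.5, -0.7]
width: 0.0648
gripper_force: 0.0
shift mm [-90.9 345.6 118.2] tool-y yaw 104.5 tilt 0.24 rz 0.2724451505181946 q6 -2.43 t 8.4
```

View pics/s1.png

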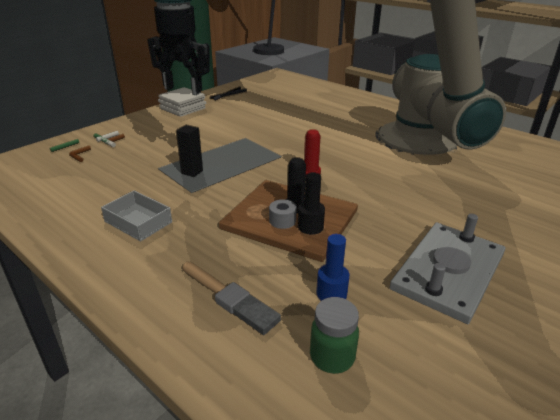

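The square former stands upright on the mat at pixel (190,150). Next is the stepped former.

```bash
python3 -m pendant '[{"dx":-0.0091,"dy":0.0346,"dz":0,"rx":0,"ry":0,"rz":0,"hand":0.065},{"dx":-0.0091,"dy":0.0346,"dz":0,"rx":0,"ry":0,"rz":0,"hand":0.065},{"dx":-0.0091,"dy":0.0346,"dz":0,"rx":0,"ry":0,"rz":0,"hand":0.065},{"dx":-0.0091,"dy":0.0346,"dz":0,"rx":0,"ry":0,"rz":0,"hand":0.065},{"dx":-0.0091,"dy":0.0346,"dz":0,"rx":0,"ry":0,"rz":0,"hand":0.065},{"dx":-0.0091,"dy":0.0346,"dz":0,"rx":0,"ry":0,"rz":0,"hand":0.065},{"dx":-0.0091,"dy":0.0346,"dz":0,"rx":0,"ry":0,"rz":0,"hand":0.065},{"dx":-0.0091,"dy":0.0346,"dz":0,"rx":0,"ry":0,"rz":0,"hand":0.065},{"dx":-0.0091,"dy":0.0346,"dz":0,"rx":0,"ry":0,"rz":0,"hand":0.065},{"dx":-0.0091,"dy":0.0346,"dz":0,"rx":0,"ry":0,"rz":0,"hand":0.065},{"dx":0,"dy":0,"dz":0,"rx":0,"ry":0,"rz":0,"hand":0.055},{"dx":0,"dy":0,"dz":0,"rx":0,"ry":0,"rz":0,"hand":0.055}]'
python3 - <<'E'
from h import *
to([.559,.0569,.075],104.2)
E
```

```text
clock: 9.45
position: [0.5565, 0.0599, 0.19]
ee_rot: [-0.002, -0.128, 0.992, 0.0]
contact_force: [0.3, -0.2, -0.3]
width: 0.0548
gripper_force: 0.0
shift mm [ -2.1  -3.7 115. ] tool-y yaw 104.7 tilt 0.20 rz 0.491777130255727 q6 -1.84 t 9.4
```

```bash
python3 -m pendant '[{"dx":-0.001,"dy":-0.001,"dz":0.02,"rx":0,"ry":0,"rz":0,"hand":0.055},{"dx":0,"dy":0,"dz":0.02,"rx":0,"ry":0,"rz":0,"hand":0.055},{"dx":0,"dy":0,"dz":0,"rx":0,"ry":0,"rz":0,"hand":0.055},{"dx":0,"dy":0,"dz":0,"rx":0,"ry":0,"rz":0,"hand":0.055}]'
python3 - <<'E'
from h import *
to([.559,.0569,.075],104.2)
E
```

```text
clock: 9.78
position: [0.5577, 0.0562, 0.1501]
ee_rot: [-0.002, -0.125, 0.992, 0.0]
contact_force: [0.3, -0.4, 1.3]
width: 0.0551
gripper_force: 0.0
shift mm [-1.8  0.3 75.1] tool-y yaw 104.4 tilt 0.26 rz 0.19490091847315227 q6 -1.85 t 9.8
```

```bash
python3 -m pendant '[{"dx":-0.0015,"dy":0,"dz":0.02,"rx":0,"ry":0,"rz":0,"hand":0.055},{"dx":0,"dy":0,"dz":0.03,"rx":0,"ry":0,"rz":0,"hand":0.055},{"dx":0,"dy":0,"dz":0.02,"rx":0,"ry":0,"rz":0,"hand":0.055},{"dx":0,"dy":0,"dz":0.005,"rx":0,"ry":0,"rz":0,"hand":0.055},{"dx":0,"dy":0,"dz":0,"rx":0,"ry":0,"rz":0,"hand":0.055},{"dx":0,"dy":0,"dz":0,"rx":0,"ry":0,"rz":0,"hand":0.055}]'
python3 - <<'E'
from h import *
to([.559,.0569,.075],104.2)
im=grab("wrist");cv2.imwrite("pics/w3.png",im["frame"][:,:,::-1])
E
```

```text
clock: 10.28
position: [0.5616, 0.0573, 0.0779]
ee_rot: [0.001, -0.126, 0.992, -0.0]
contact_force: [0.1, 0.2, 1.5]
width: 0.0548
gripper_force: 0.0
shift mm [2.6 0.3 2.9] tool-y yaw 104.4 tilt 0.11 rz 0.23964738797175755 q6 -1.84 t 10.3
```

View pics/w3.png

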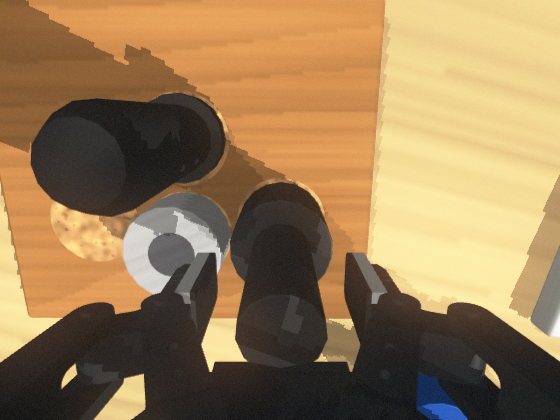

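The neck top at (282,330) is centred between the pads (216 and 346). I'll close and lift.

```bash
python3 -m pendant '[{"dx":0.001,"dy":0,"dz":0.001,"rx":0,"ry":0,"rz":0,"hand":0.02},{"dx":0,"dy":0,"dz":0,"rx":0,"ry":0,"rz":0,"hand":0.02},{"dx":0,"dy":0,"dz":0,"rx":0,"ry":0,"rz":0,"hand":0.02},{"dx":0,"dy":0,"dz":0,"rx":0,"ry":0,"rz":0,"hand":0.02},{"dx":0,"dy":0,"dz":0,"rx":0,"ry":0,"rz":0,"hand":0.02},{"dx":0,"dy":0,"dz":0,"rx":0,"ry":0,"rz":0,"hand":0.02},{"dx":0,"dy":0,"dz":0,"rx":0,"ry":0,"rz":0,"hand":0.02},{"dx":0,"dy":0,"dz":0,"rx":0,"ry":0,"rz":0,"hand":0.02}]' 50
python3 -m pendant '[{"dx":0,"dy":0,"dz":-0.005,"rx":0,"ry":0,"rz":0,"hand":0.02},{"dx":0,"dy":0,"dz":-0.015,"rx":0,"ry":0,"rz":0,"hand":0.02},{"dx":0,"dy":0,"dz":-0.03,"rx":0,"ry":0,"rz":0,"hand":0.02},{"dx":0,"dy":0,"dz":-0.03,"rx":0,"ry":0,"rz":0,"hand":0.02},{"dx":0,"dy":0,"dz":-0.03,"rx":0,"ry":0,"rz":0,"hand":0.02},{"dx":0,"dy":0,"dz":-0.03,"rx":0,"ry":0,"rz":0,"hand":0.02},{"dx":0,"dy":0,"dz":0,"rx":0,"ry":0,"rz":0,"hand":0.02},{"dx":0,"dy":0,"dz":0,"rx":0,"ry":0,"rz":0,"hand":0.02}]'
python3 - <<'E'
from h import *
to([.475,-.290,.216],104.2)
E
```

```text
clock: 11.0
position: [0.5602, 0.0573, 0.077]
ee_rot: [0.001, -0.126, 0.992, -0.0]
contact_force: [-0.6, -1.2, 6.1]
width: 0.027
gripper_force: 48.9
clock: 11.67
position: [0.5602, 0.0576, 0.2171]
ee_rot: [0.002, -0.126, 0.992, -0.0]
contact_force: [-1.2, 0.1, -3.4]
width: 0.0272
gripper_force: 49.9
shift mm [ 169.4 -315.3    0.8] tool-y yaw 104.5 tilt 0.19 rz 0.2801239109240896 q6 -1.84 t 11.7
```

```bash
python3 -m pendant '[{"dx":0.0077,"dy":-0.0143,"dz":0,"rx":0,"ry":0,"rz":0,"hand":0.02},{"dx":0.0154,"dy":-0.0287,"dz":0,"rx":0,"ry":0,"rz":0,"hand":0.02},{"dx":0.0154,"dy":-0.0287,"dz":0,"rx":0,"ry":0,"rz":0,"hand":0.02},{"dx":0.0154,"dy":-0.0287,"dz":0,"rx":0,"ry":0,"rz":0,"hand":0.02},{"dx":0.0154,"dy":-0.0287,"dz":0,"rx":0,"ry":0,"rz":0,"hand":0.02},{"dx":0.0154,"dy":-0.0287,"dz":0,"rx":0,"ry":0,"rz":0,"hand":0.02},{"dx":0.0154,"dy":-0.0287,"dz":0,"rx":0,"ry":0,"rz":0,"hand":0.02},{"dx":0.0154,"dy":-0.0287,"dz":0,"rx":0,"ry":0,"rz":0,"hand":0.02},{"dx":0.0154,"dy":-0.0287,"dz":0,"rx":0,"ry":0,"rz":0,"hand":0.02},{"dx":0.0154,"dy":-0.0287,"dz":0,"rx":0,"ry":0,"rz":0,"hand":0.02},{"dx":0.0154,"dy":-0.0287,"dz":0,"rx":0,"ry":0,"rz":0,"hand":0.02},{"dx":0.0077,"dy":-0.0143,"dz":0,"rx":0,"ry":0,"rz":0,"hand":0.02}]'
python3 -m pendant '[{"dx":0,"dy":0,"dz":0.02,"rx":0,"ry":0,"rz":0,"hand":0.02},{"dx":0,"dy":0,"dz":0.03,"rx":0,"ry":0,"rz":0,"hand":0.02},{"dx":0,"dy":0,"dz":0.03,"rx":0,"ry":0,"rz":0,"hand":0.02},{"dx":0,"dy":0,"dz":0.03,"rx":0,"ry":0,"rz":0,"hand":0.02},{"dx":0,"dy":0,"dz":0.02,"rx":0,"ry":0,"rz":0,"hand":0.02},{"dx":0,"dy":0,"dz":0.01,"rx":0,"ry":0,"rz":0,"hand":0.02},{"dx":0,"dy":0,"dz":0.005,"rx":0,"ry":0,"rz":0,"hand":0.02},{"dx":0,"dy":0,"dz":0,"rx":0,"ry":0,"rz":0,"hand":0.02},{"dx":0,"dy":0,"dz":0,"rx":0,"ry":0,"rz":0,"hand":0.02}]'
python3 - <<'E'
from h import *
to([.475,-.290,.063],104.2)
E
```

```text
clock: 12.67
position: [0.4721, -0.2932, 0.2129]
ee_rot: [-0.002, -0.125, 0.992, 0.001]
contact_force: [-0.5, 0.3, -2.8]
width: 0.0268
gripper_force: 49.9
clock: 13.42
position: [0.4748, -0.2906, 0.071]
ee_rot: [0.0, -0.126, 0.992, -0.0]
contact_force: [-0.2, -1.4, -1.5]
width: 0.0273
gripper_force: 50.0
shift mm [-0.4  0.6  8. ] tool-y yaw 104.5 tilt 0.04 rz 0.2777830037075404 q6 -2.50 t 13.4
```

```bash
python3 -m pendant '[{"dx":0,"dy":0,"dz":0.003,"rx":0,"ry":0,"rz":0,"hand":0.02},{"dx":0,"dy":0,"dz":0.002,"rx":0,"ry":0,"rz":0,"hand":0.02},{"dx":0,"dy":0,"dz":0.0015,"rx":0,"ry":0,"rz":0,"hand":0.02},{"dx":0,"dy":0,"dz":0.0005,"rx":0,"ry":0,"rz":0,"hand":0.02},{"dx":0,"dy":0,"dz":0.0005,"rx":0,"ry":0,"rz":0,"hand":0.02},{"dx":0,"dy":0,"dz":0,"rx":0,"ry":0,"rz":0,"hand":0.02},{"dx":0,"dy":0,"dz":0,"rx":0,"ry":0,"rz":0,"hand":0.02},{"dx":0,"dy":0,"dz":0,"rx":0,"ry":0,"rz":0,"hand":0.02}]'
```

```text
clock: 14.08
position: [0.4744, -0.2905, 0.0633]
ee_rot: [0.0, -0.126, 0.992, -0.0]
contact_force: [-1.1, -0.3, -2.5]
width: 0.0267
gripper_force: 50.0
```

```bash
python3 -m pendant '[{"dx":0,"dy":0,"dz":0.0007,"rx":0,"ry":0,"rz":0,"hand":0.02},{"dx":0,"dy":0,"dz":0,"rx":0,"ry":0,"rz":0,"hand":0.02},{"dx":0,"dy":0,"dz":0,"rx":0,"ry":0,"rz":0,"hand":0.02}]'
python3 -m pendant '[{"dx":0,"dy":0,"dz":0.0005,"rx":0,"ry":0,"rz":0,"hand":0.02},{"dx":0,"dy":0,"dz":0,"rx":0,"ry":0,"rz":0,"hand":0.02},{"dx":0,"dy":0,"dz":0,"rx":0,"ry":0,"rz":0,"hand":0.02}]'
```

```text
clock: 14.33
position: [0.4745, -0.2906, 0.0631]
ee_rot: [0.0, -0.126, 0.992, -0.0]
contact_force: [-0.7, 0.4, 3.2]
width: 0.0273
gripper_force: 50.7
clock: 14.58
position: [0.4745, -0.2906, 0.063]
ee_rot: [0.0, -0.126, 0.992, -0.0]
contact_force: [-2.7, 0.5, 7.2]
width: 0.027
gripper_force: 51.2
```

```bash
python3 -m pendant '[{"dx":0,"dy":0,"dz":0,"rx":0,"ry":0,"rz":0,"hand":0.035},{"dx":0,"dy":0,"dz":0,"rx":0,"ry":0,"rz":0,"hand":0.045},{"dx":0,"dy":0,"dz":0,"rx":0,"ry":0,"rz":0,"hand":0.06},{"dx":0,"dy":0,"dz":0,"rx":0,"ry":0,"rz":0,"hand":0.06},{"dx":0,"dy":0,"dz":0,"rx":0,"ry":0,"rz":0,"hand":0.06}]'
python3 -m pendant '[{"dx":0,"dy":0,"dz":-0.01,"rx":0,"ry":0,"rz":0,"hand":0.06},{"dx":0,"dy":0,"dz":-0.03,"rx":0,"ry":0,"rz":0,"hand":0.06},{"dx":0,"dy":0,"dz":-0.035,"rx":0,"ry":0,"rz":0,"hand":0.06},{"dx":0,"dy":0,"dz":-0.035,"rx":0,"ry":0,"rz":0,"hand":0.06},{"dx":0,"dy":0,"dz":-0.02,"rx":0,"ry":0,"rz":0,"hand":0.06},{"dx":0,"dy":0,"dz":0,"rx":0,"ry":0,"rz":0,"hand":0.06}]'
python3 - <<'E'
from h import *
to([.5243,-.0087,.075],104.2)
E
```

```text
clock: 15.0
position: [0.4744, -0.2904, 0.0618]
ee_rot: [0.0, -0.126, 0.992, 0.0]
contact_force: [-0.2, -0.8, 0.8]
width: 0.06
gripper_force: 0.0
clock: 15.5
position: [0.477, -0.2925, 0.1982]
ee_rot: [0.004, -0.126, 0.992, -0.004]
contact_force: [-0.1, 0.3, -0.2]
width: 0.0597
gripper_force: 0.0
shift mm [-115.9  264.1  121.6] tool-y yaw 104.5 tilt 0.66 rz 0.2785199633685522 q6 -2.50 t 15.5
```

```bash
python3 -m pendant '[{"dx":-0.013,"dy":0.0291,"dz":0,"rx":0,"ry":0,"rz":0,"hand":0.06},{"dx":-0.013,"dy":0.0291,"dz":0,"rx":0,"ry":0,"rz":0,"hand":0.06},{"dx":-0.013,"dy":0.0291,"dz":0,"rx":0,"ry":0,"rz":0,"hand":0.06},{"dx":-0.013,"dy":0.0291,"dz":0,"rx":0,"ry":0,"rz":0,"hand":0.06},{"dx":-0.013,"dy":0.0291,"dz":0,"rx":0,"ry":0,"rz":0,"hand":0.06},{"dx":-0.013,"dy":0.0291,"dz":0,"rx":0,"ry":0,"rz":0,"hand":0.06},{"dx":-0.013,"dy":0.0291,"dz":0,"rx":0,"ry":0,"rz":0,"hand":0.06},{"dx":-0.013,"dy":0.0291,"dz":0,"rx":0,"ry":0,"rz":0,"hand":0.06},{"dx":-0.013,"dy":0.0291,"dz":0,"rx":0,"ry":0,"rz":0,"hand":0.06},{"dx":0,"dy":0,"dz":0.02,"rx":0,"ry":0,"rz":0,"hand":0.06},{"dx":0,"dy":0,"dz":0.02,"rx":0,"ry":0,"rz":0,"hand":0.06}]'
python3 -m pendant '[{"dx":0,"dy":0,"dz":0,"rx":0,"ry":0,"rz":0,"hand":0.06},{"dx":0,"dy":0,"dz":0,"rx":0,"ry":0,"rz":0,"hand":0.06},{"dx":0,"dy":0,"dz":0,"rx":0,"ry":0,"rz":0,"hand":0.06}]'
python3 - <<'E'
from h import *
to([.5243,-.0087,.075],104.2)
E
```

```text
clock: 16.42
position: [0.5229, -0.0056, 0.1523]
ee_rot: [0.001, -0.128, 0.992, -0.0]
contact_force: [0.3, -0.3, -0.2]
width: 0.0604
gripper_force: 0.0
clock: 16.67
position: [0.5225, -0.0079, 0.1525]
ee_rot: [0.0, -0.126, 0.992, -0.0]
contact_force: [-0.2, 0.1, -0.1]
width: 0.0601
gripper_force: 0.0
shift mm [-1.5 -1.3 77.5] tool-y yaw 104.4 tilt 0.03 rz 0.2462713088428785 q6 -1.97 t 16.7
```

```bash
python3 -m pendant '[{"dx":-0.0015,"dy":-0.0013,"dz":0.02,"rx":0,"ry":0,"rz":0,"hand":0.06},{"dx":0,"dy":0,"dz":0.03,"rx":0,"ry":0,"rz":0,"hand":0.06},{"dx":0,"dy":0,"dz":0.02,"rx":0,"ry":0,"rz":0,"hand":0.06},{"dx":0,"dy":0,"dz":0.0075,"rx":0,"ry":0,"rz":0,"hand":0.06},{"dx":0,"dy":0,"dz":0,"rx":0,"ry":0,"rz":0,"hand":0.06},{"dx":0,"dy":0,"dz":0,"rx":0,"ry":0,"rz":0,"hand":0.06},{"dx":0,"dy":0,"dz":0,"rx":0,"ry":0,"rz":0,"hand":0.06}]'
python3 - <<'E'
from h import *
to([.5243,-.0087,.075],104.2)
im=grab("wrist");cv2.imwrite("pics/w4.png",im["frame"][:,:,::-1])
E
```

```text
clock: 17.25
position: [0.5255, -0.0089, 0.0761]
ee_rot: [0.002, -0.126, 0.992, -0.0]
contact_force: [0.0, -1.2, 0.0]
width: 0.0601
gripper_force: 0.0
shift mm [1.1 0.5 1.1] tool-y yaw 104.4 tilt 0.20 rz 0.2498624426553988 q6 -1.97 t 17.2
```

View pics/w4.png

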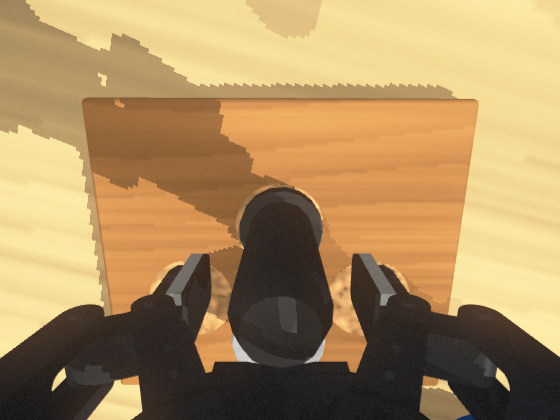

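The plunger at columns 228–331 is centred between the pads (209 and 352). I'll go 5 mm lower to grip the straight shaft, then close and lift.

```bash
python3 -m pendant '[{"dx":0,"dy":0,"dz":0.005,"rx":0,"ry":0,"rz":0,"hand":0.06},{"dx":0,"dy":0,"dz":0,"rx":0,"ry":0,"rz":0,"hand":0.06},{"dx":0,"dy":0,"dz":0,"rx":0,"ry":0,"rz":0,"hand":0.03},{"dx":0,"dy":0,"dz":0,"rx":0,"ry":0,"rz":0,"hand":0.03},{"dx":0,"dy":0,"dz":0,"rx":0,"ry":0,"rz":0,"hand":0.03},{"dx":0,"dy":0,"dz":0,"rx":0,"ry":0,"rz":0,"hand":0.03},{"dx":0,"dy":0,"dz":0,"rx":0,"ry":0,"rz":0,"hand":0.03},{"dx":0,"dy":0,"dz":0,"rx":0,"ry":0,"rz":0,"hand":0.03},{"dx":0,"dy":0,"dz":0,"rx":0,"ry":0,"rz":0,"hand":0.03}]' 50
python3 -m pendant '[{"dx":0,"dy":0,"dz":-0.005,"rx":0,"ry":0,"rz":0,"hand":0.03},{"dx":0,"dy":0,"dz":-0.015,"rx":0,"ry":0,"rz":0,"hand":0.03},{"dx":0,"dy":0,"dz":-0.03,"rx":0,"ry":0,"rz":0,"hand":0.03},{"dx":0,"dy":0,"dz":-0.03,"rx":0,"ry":0,"rz":0,"hand":0.03},{"dx":0,"dy":0,"dz":-0.03,"rx":0,"ry":0,"rz":0,"hand":0.03},{"dx":0,"dy":0,"dz":-0.035,"rx":0,"ry":0,"rz":0,"hand":0.03},{"dx":0,"dy":0,"dz":0,"rx":0,"ry":0,"rz":0,"hand":0.03},{"dx":0,"dy":0,"dz":0,"rx":0,"ry":0,"rz":0,"hand":0.03}]'
python3 - <<'E'
from h import *
to([.400,-.276,.216],104.2)
E
```

```text
clock: 18.05
position: [0.5242, -0.0086, 0.0699]
ee_rot: [0.0, -0.126, 0.992, -0.0]
contact_force: [-1.5, -1.4, 5.0]
width: 0.0345
gripper_force: 49.9
clock: 18.72
position: [0.5248, -0.0084, 0.2159]
ee_rot: [0.002, -0.126, 0.992, -0.0]
contact_force: [-0.3, -0.6, -4.4]
width: 0.0347
gripper_force: 50.6
shift mm [ 187.8 -227.9   -0.5] tool-y yaw 104.5 tilt 0.21 rz 0.2778651006901214 q6 -1.97 t 18.7
```

```bash
python3 -m pendant '[{"dx":0.0094,"dy":-0.0114,"dz":0,"rx":0,"ry":0,"rz":0,"hand":0.03},{"dx":0.0188,"dy":-0.0228,"dz":0,"rx":0,"ry":0,"rz":0,"hand":0.03},{"dx":0.0188,"dy":-0.0228,"dz":0,"rx":0,"ry":0,"rz":0,"hand":0.03},{"dx":0.0188,"dy":-0.0228,"dz":0,"rx":0,"ry":0,"rz":0,"hand":0.03},{"dx":0.0188,"dy":-0.0228,"dz":0,"rx":0,"ry":0,"rz":0,"hand":0.03},{"dx":0.0188,"dy":-0.0228,"dz":0,"rx":0,"ry":0,"rz":0,"hand":0.03},{"dx":0.0188,"dy":-0.0228,"dz":0,"rx":0,"ry":0,"rz":0,"hand":0.03},{"dx":0.0188,"dy":-0.0228,"dz":0,"rx":0,"ry":0,"rz":0,"hand":0.03},{"dx":0.0188,"dy":-0.0228,"dz":0,"rx":0,"ry":0,"rz":0,"hand":0.03},{"dx":0.0188,"dy":-0.0228,"dz":0,"rx":0,"ry":0,"rz":0,"hand":0.03},{"dx":0.0094,"dy":-0.0114,"dz":0,"rx":0,"ry":0,"rz":0,"hand":0.03}]'
python3 -m pendant '[{"dx":0,"dy":0,"dz":0.02,"rx":0,"ry":0,"rz":0,"hand":0.03},{"dx":0,"dy":0,"dz":0.03,"rx":0,"ry":0,"rz":0,"hand":0.03},{"dx":0,"dy":0,"dz":0.03,"rx":0,"ry":0,"rz":0,"hand":0.03},{"dx":0,"dy":0,"dz":0.03,"rx":0,"ry":0,"rz":0,"hand":0.03},{"dx":0,"dy":0,"dz":0.02,"rx":0,"ry":0,"rz":0,"hand":0.03},{"dx":0,"dy":0,"dz":0.012,"rx":0,"ry":0,"rz":0,"hand":0.03},{"dx":0,"dy":0,"dz":0.006,"rx":0,"ry":0,"rz":0,"hand":0.03},{"dx":0,"dy":0,"dz":0,"rx":0,"ry":0,"rz":0,"hand":0.03},{"dx":0,"dy":0,"dz":0,"rx":0,"ry":0,"rz":0,"hand":0.03}]'
python3 - <<'E'
from h import *
to([.400,-.276,.0559],104.2)
E
```

```text
clock: 19.63
position: [0.3963, -0.2779, 0.2119]
ee_rot: [-0.002, -0.125, 0.992, 0.001]
contact_force: [0.0, 0.9, -2.2]
width: 0.035
gripper_force: 50.8
clock: 20.38
position: [0.3985, -0.2757, 0.0657]
ee_rot: [-0.001, -0.126, 0.992, 0.001]
contact_force: [0.1, -0.5, -2.8]
width: 0.0349
gripper_force: 50.7
shift mm [-1.4 -0.7  9.8] tool-y yaw 104.5 tilt 0.12 rz 0.272680991935502 q6 -2.57 t 20.4
```

```bash
python3 -m pendant '[{"dx":0,"dy":0,"dz":0.004,"rx":0,"ry":0,"rz":0,"hand":0.03},{"dx":0,"dy":0,"dz":0.003,"rx":0,"ry":0,"rz":0,"hand":0.03},{"dx":0,"dy":0,"dz":0.0015,"rx":0,"ry":0,"rz":0,"hand":0.03},{"dx":0,"dy":0,"dz":0.0005,"rx":0,"ry":0,"rz":0,"hand":0.03},{"dx":0,"dy":0,"dz":0.0005,"rx":0,"ry":0,"rz":0,"hand":0.03},{"dx":0,"dy":0,"dz":0,"rx":0,"ry":0,"rz":0,"hand":0.03},{"dx":0,"dy":0,"dz":0,"rx":0,"ry":0,"rz":0,"hand":0.03},{"dx":0,"dy":0,"dz":0,"rx":0,"ry":0,"rz":0,"hand":0.03}]'
python3 -m pendant '[{"dx":0,"dy":0,"dz":0.0005,"rx":0,"ry":0,"rz":0,"hand":0.03},{"dx":0,"dy":0,"dz":0,"rx":0,"ry":0,"rz":0,"hand":0.03},{"dx":0,"dy":0,"dz":0,"rx":0,"ry":0,"rz":0,"hand":0.03}]'
```

```text
clock: 21.05
position: [0.399, -0.2763, 0.0571]
ee_rot: [0.0, -0.126, 0.992, -0.0]
contact_force: [-1.0, 0.6, -2.8]
width: 0.0348
gripper_force: 50.7
clock: 21.3
position: [0.3989, -0.2762, 0.0565]
ee_rot: [0.0, -0.126, 0.992, 0.0]
contact_force: [-0.6, 0.8, -3.1]
width: 0.0353
gripper_force: 50.7
```

```bash
python3 -m pendant '[{"dx":0,"dy":0,"dz":0.0008,"rx":0,"ry":0,"rz":0,"hand":0.03},{"dx":0,"dy":0,"dz":0,"rx":0,"ry":0,"rz":0,"hand":0.03},{"dx":0,"dy":0,"dz":0,"rx":0,"ry":0,"rz":0,"hand":0.03}]'
python3 -m pendant '[{"dx":0,"dy":0,"dz":0.0004,"rx":0,"ry":0,"rz":0,"hand":0.03},{"dx":0,"dy":0,"dz":0,"rx":0,"ry":0,"rz":0,"hand":0.03},{"dx":0,"dy":0,"dz":0,"rx":0,"ry":0,"rz":0,"hand":0.03}]'
```

```text
clock: 21.55
position: [0.399, -0.2763, 0.0559]
ee_rot: [0.0, -0.126, 0.992, -0.0]
contact_force: [-0.0, -0.1, 0.6]
width: 0.035
gripper_force: 50.8
clock: 21.8
position: [0.3991, -0.2764, 0.0558]
ee_rot: [0.0, -0.126, 0.992, -0.0]
contact_force: [-1.9, 0.9, 6.2]
width: 0.0351
gripper_force: 51.3
```

```bash
python3 -m pendant '[{"dx":0,"dy":0,"dz":0,"rx":0,"ry":0,"rz":0,"hand":0.045},{"dx":0,"dy":0,"dz":0,"rx":0,"ry":0,"rz":0,"hand":0.055},{"dx":0,"dy":0,"dz":0,"rx":0,"ry":0,"rz":0,"hand":0.065},{"dx":0,"dy":0,"dz":0,"rx":0,"ry":0,"rz":0,"hand":0.065}]'
python3 -m pendant '[{"dx":0,"dy":0,"dz":-0.01,"rx":0,"ry":0,"rz":0,"hand":0.065},{"dx":0,"dy":0,"dz":-0.03,"rx":0,"ry":0,"rz":0,"hand":0.065},{"dx":0,"dy":0,"dz":-0.035,"rx":0,"ry":0,"rz":0,"hand":0.065},{"dx":0,"dy":0,"dz":-0.035,"rx":0,"ry":0,"rz":0,"hand":0.065},{"dx":0,"dy":0,"dz":-0.03,"rx":0,"ry":0,"rz":0,"hand":0.08},{"dx":0,"dy":0,"dz":0,"rx":0,"ry":0,"rz":0,"hand":0.08},{"dx":0,"dy":0,"dz":0,"rx":0,"ry":0,"rz":0,"hand":0.08}]'
python3 - <<'E'
from h import *
to([.580,.0043,.020],104.2)
E
```

```text
clock: 22.13
position: [0.399, -0.2763, 0.0551]
ee_rot: [0.0, -0.126, 0.992, 0.0]
contact_force: [0.6, -1.2, -0.1]
width: 0.065
gripper_force: 0.0
clock: 22.72
position: [0.3999, -0.2771, 0.1971]
ee_rot: [0.002, -0.126, 0.992, -0.002]
contact_force: [-0.6, 0.1, 0.1]
width: 0.0798
gripper_force: 0.0
shift mm [-244.3  228.1  176.8] tool-y yaw 104.5 tilt 0.27 rz 0.27747933384087275 q6 -2.57 t 22.7
```

```bash
python3 -m pendant '[{"dx":-0.0244,"dy":0.0228,"dz":0,"rx":0,"ry":0,"rz":0,"hand":0.08},{"dx":-0.0244,"dy":0.0228,"dz":0,"rx":0,"ry":0,"rz":0,"hand":0.08},{"dx":-0.0244,"dy":0.0228,"dz":0,"rx":0,"ry":0,"rz":0,"hand":0.08},{"dx":-0.0244,"dy":0.0228,"dz":0,"rx":0,"ry":0,"rz":0,"hand":0.08},{"dx":-0.0244,"dy":0.0228,"dz":0,"rx":0,"ry":0,"rz":0,"hand":0.08},{"dx":-0.0244,"dy":0.0228,"dz":0,"rx":0,"ry":0,"rz":0,"hand":0.08},{"dx":-0.0244,"dy":0.0228,"dz":0,"rx":0,"ry":0,"rz":0,"hand":0.08},{"dx":-0.0244,"dy":0.0228,"dz":0,"rx":0,"ry":0,"rz":0,"hand":0.08},{"dx":-0.0244,"dy":0.0228,"dz":0,"rx":0,"ry":0,"rz":0,"hand":0.08},{"dx":-0.0244,"dy":0.0228,"dz":0,"rx":0,"ry":0,"rz":0,"hand":0.08},{"dx":0,"dy":0,"dz":0.03,"rx":0,"ry":0,"rz":0,"hand":0.08},{"dx":0,"dy":0,"dz":0.03,"rx":0,"ry":0,"rz":0,"hand":0.08}]'
python3 -m pendant '[{"dx":0,"dy":0,"dz":0.03,"rx":0,"ry":0,"rz":0,"hand":0.08},{"dx":0,"dy":0,"dz":0,"rx":0,"ry":0,"rz":0,"hand":0.08},{"dx":0,"dy":0,"dz":0,"rx":0,"ry":0,"rz":0,"hand":0.08},{"dx":0,"dy":0,"dz":0,"rx":0,"ry":0,"rz":0,"hand":0.08}]'
python3 - <<'E'
from h import *
to([.580,.0043,.020],104.2)
E
```

```text
clock: 23.72
position: [0.5796, 0.0075, 0.1341]
ee_rot: [0.001, -0.128, 0.992, -0.0]
contact_force: [0.8, 0.4, -1.1]
width: 0.0802
gripper_force: 0.0
clock: 24.05
position: [0.5786, 0.0053, 0.1056]
ee_rot: [0.0, -0.126, 0.992, 0.0]
contact_force: [0.0, 0.3, 0.9]
width: 0.0801
gripper_force: 0.0
shift mm [-1.1 -1.3 85.6] tool-y yaw 104.5 tilt 0.02 rz 0.2600790906271868 q6 -1.93 t 24.1
```

```bash
python3 -m pendant '[{"dx":-0.0011,"dy":-0.0013,"dz":0.02,"rx":0,"ry":0,"rz":0,"hand":0.08},{"dx":0,"dy":0,"dz":0.025,"rx":0,"ry":0,"rz":0,"hand":0.08},{"dx":0,"dy":0,"dz":0.02,"rx":0,"ry":0,"rz":0,"hand":0.08},{"dx":0,"dy":0,"dz":0.012,"rx":0,"ry":0,"rz":0,"hand":0.08},{"dx":0,"dy":0,"dz":0.006,"rx":0,"ry":0,"rz":0,"hand":0.08},{"dx":0,"dy":0,"dz":0,"rx":0,"ry":0,"rz":0,"hand":0.08},{"dx":0,"dy":0,"dz":0,"rx":0,"ry":0,"rz":0,"hand":0.08},{"dx":0,"dy":0,"dz":0,"rx":0,"ry":0,"rz":0,"hand":0.08}]'
python3 - <<'E'
from h import *
to([.580,.0043,.020],104.2)
im=grab("scene");cv2.imwrite("pics/s2.png",im["frame"][:,:,::-1])
w=grab("wrist")
a=np.hstack([cv2.resize(im["frame"][110:260,150:380],(460,300)),cv2.resize(w["frame"],(340,300))])
cv2.imwrite("pics/c2.png",a[:,:,::-1])
E
```

```text
clock: 24.72
position: [0.581, 0.0043, 0.024]
ee_rot: [0.002, -0.126, 0.992, -0.0]
contact_force: [0.9, -0.6, -0.2]
width: 0.0804
gripper_force: 0.0
shift mm [1.  0.2 4. ] tool-y yaw 104.5 tilt 0.19 rz 0.26634149899688 q6 -1.94 t 24.7
```

View pics/c2.png

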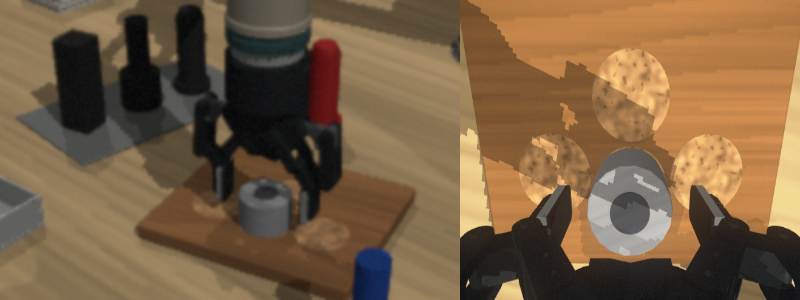

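All three tools stand on the mat, and the anvil (mark at (630,213) in the wrist part) is centred between the fingers. I'll go 3 mm lower, grip and lift.

```bash
python3 -m pendant '[{"dx":0,"dy":0,"dz":0.003,"rx":0,"ry":0,"rz":0,"hand":0.08},{"dx":0,"dy":0,"dz":0,"rx":0,"ry":0,"rz":0,"hand":0.08},{"dx":0,"dy":0,"dz":0,"rx":0,"ry":0,"rz":0,"hand":0.045},{"dx":0,"dy":0,"dz":0,"rx":0,"ry":0,"rz":0,"hand":0.045},{"dx":0,"dy":0,"dz":0,"rx":0,"ry":0,"rz":0,"hand":0.045},{"dx":0,"dy":0,"dz":0,"rx":0,"ry":0,"rz":0,"hand":0.045},{"dx":0,"dy":0,"dz":0,"rx":0,"ry":0,"rz":0,"hand":0.045},{"dx":0,"dy":0,"dz":0,"rx":0,"ry":0,"rz":0,"hand":0.045},{"dx":0,"dy":0,"dz":0,"rx":0,"ry":0,"rz":0,"hand":0.045}]' 65
python3 -m pendant '[{"dx":0,"dy":0,"dz":-0.005,"rx":0,"ry":0,"rz":0,"hand":0.045},{"dx":0,"dy":0,"dz":-0.015,"rx":0,"ry":0,"rz":0,"hand":0.045},{"dx":0,"dy":0,"dz":-0.03,"rx":0,"ry":0,"rz":0,"hand":0.045},{"dx":0,"dy":0,"dz":-0.03,"rx":0,"ry":0,"rz":0,"hand":0.045},{"dx":0,"dy":0,"dz":-0.03,"rx":0,"ry":0,"rz":0,"hand":0.045},{"dx":0,"dy":0,"dz":-0.03,"rx":0,"ry":0,"rz":0,"hand":0.045},{"dx":0,"dy":0,"dz":0,"rx":0,"ry":0,"rz":0,"hand":0.045},{"dx":0,"dy":0,"dz":0,"rx":0,"ry":0,"rz":0,"hand":0.045}]'
python3 - <<'E'
from h import *
to([.4813,.2995,.16],104.2)
im=grab("wrist");cv2.imwrite("pics/w5.png",im["frame"][:,:,::-1])
top=grab("top");np.savez("pics/top2.npz",**top)
E
```

```text
clock: 25.57
position: [0.5798, 0.0043, 0.0199]
ee_rot: [0.0, -0.126, 0.992, -0.0]
contact_force: [-1.2, -1.1, 5.1]
width: 0.0506
gripper_force: 67.5
clock: 26.23
position: [0.5801, 0.0046, 0.16]
ee_rot: [0.001, -0.126, 0.992, -0.0]
contact_force: [-0.5, 0.0, -6.0]
width: 0.0504
gripper_force: 69.0
shift mm [ 2.200e+01  3.102e+02 -2.000e-01] tool-y yaw 104.5 tilt 0.15 rz 0.2736152538875558 q6 -1.94 t 26.2
```

```bash
python3 -m pendant '[{"dx":0.0009,"dy":0.0129,"dz":0,"rx":0,"ry":0,"rz":0,"hand":0.045},{"dx":0.0018,"dy":0.0258,"dz":0,"rx":0,"ry":0,"rz":0,"hand":0.045},{"dx":0.0018,"dy":0.0258,"dz":0,"rx":0,"ry":0,"rz":0,"hand":0.045},{"dx":0.0018,"dy":0.0258,"dz":0,"rx":0,"ry":0,"rz":0,"hand":0.045},{"dx":0.0018,"dy":0.0258,"dz":0,"rx":0,"ry":0,"rz":0,"hand":0.045},{"dx":0.0018,"dy":0.0258,"dz":0,"rx":0,"ry":0,"rz":0,"hand":0.045},{"dx":0.0018,"dy":0.0258,"dz":0,"rx":0,"ry":0,"rz":0,"hand":0.045},{"dx":0.0018,"dy":0.0258,"dz":0,"rx":0,"ry":0,"rz":0,"hand":0.045},{"dx":0.0009,"dy":0.0129,"dz":0,"rx":0,"ry":0,"rz":0,"hand":0.045},{"dx":0,"dy":0,"dz":0,"rx":0,"ry":0,"rz":0,"hand":0.045},{"dx":0,"dy":0,"dz":0,"rx":0,"ry":0,"rz":0,"hand":0.045},{"dx":0,"dy":0,"dz":0,"rx":0,"ry":0,"rz":0,"hand":0.045}]'
python3 - <<'E'
from h import *
im=grab("wrist");cv2.imwrite("pics/w6.png",im["frame"][:,:,::-1]);np.savez("pics/w6.npz",**im)
print(proj(im,[.4813,.2995,.03]))
to([.4813,.2995,.16],104.2)
E
```

```text
clock: 27.33
position: [0.5137, 0.2002, 0.1584]
ee_rot: [-0.001, -0.126, 0.992, -0.001]
contact_force: [0.4, -0.6, -4.5]
width: 0.05
gripper_force: 69.1
[[412.71731916 190.94924571]]
shift mm [  6.9 104.6  -1.4] tool-y yaw 104.4 tilt 0.08 rz 0.23817577097359788 q6 -1.58 t 27.4
```

View pics/w6.png

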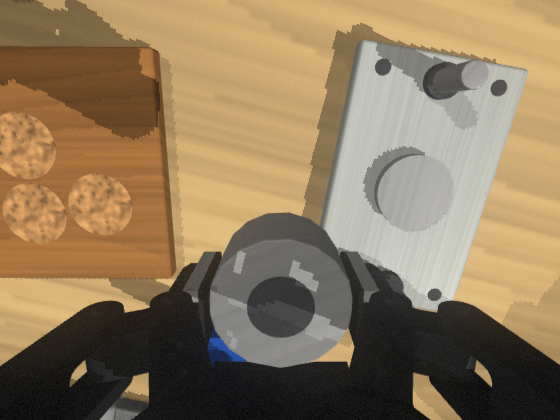

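The bed disc spans about (378–454, 153–231), and the held anvil's mark is at (281,307). I'll fit ellipses to get numbers.

Run:
```python
from h import *
im=dict(np.load("pics/w6.npz"));g=cv2.cvtColor(im["frame"],cv2.COLOR_RGB2GRAY);g=cv2.medianBlur(g,5)
print("bed",g[192,380:500:12],"col",g[130:250:12,416])
bedv=int(g[185:205,405:430].mean())
m=(abs(g.astype(int)-bedv)<14).astype(np.uint8);m=cv2.morphologyEx(m,cv2.MORPH_OPEN,np.ones((9,9)))
c=blob(m,(360,135,470,245));e=cv2.fitEllipse(cv2.convexHull(c));print(e,cv2.boundingRect(c))
print("bed",cast(im,e[0],.03)*1000, cast(im,(416,192),.03)*1000)
s=manip.get_state();print("tcp",s["position"],"anvil",cast(im,(281,307),s["position"][2]+.032)*1000)
t=dict(np.load("pics/top2.npz"));g=cv2.medianBlur(cv2.cvtColor(t["frame"],cv2.COLOR_RGB2GRAY),3)
bv=int(g[247:254,130:140].mean());m=(abs(g.astype(int)-bv)<12).astype(np.uint8);m=cv2.morphologyEx(m,cv2.MORPH_OPEN,np.ones((7,7)))
c=blob(m,(112,228,165,275));e=cv2.fitEllipse(cv2.convexHull(c));print(e,cast(t,e[0],.03)*1000)
# plate by posts' tops etc: wrist corners
```

```text
bed [162 168 169 172 178 179 181 196 196 188] col [188 189 130 172 169 171 176 176 179 196]
((415.6786804199219, 192.84535217285156), (71.9428939819336, 80.71427154541016), 40.91419219970703) (379, 156, 74, 76)
bed [[482.15641392 302.27931899]] [[481.45183734 302.28788423]]
tcp [0.5140322  0.19990347 0.15866693] anvil [[513.44719549 200.88300256]]
((133.74464416503906, 249.93585205078125), (27.599945068359375, 29.302507400512695), 165.3045654296875) [[483.1621184  302.68505045]]
```

```bash
python3 -m pendant '[{"dx":0.0007,"dy":0.0133,"dz":0,"rx":0,"ry":0,"rz":0,"hand":0.045},{"dx":0.0014,"dy":0.0267,"dz":0,"rx":0,"ry":0,"rz":0,"hand":0.045},{"dx":0.0014,"dy":0.0267,"dz":0,"rx":0,"ry":0,"rz":0,"hand":0.045},{"dx":0.0014,"dy":0.0267,"dz":0,"rx":0,"ry":0,"rz":0,"hand":0.045},{"dx":0.0007,"dy":0.0133,"dz":0,"rx":0,"ry":0,"rz":0,"hand":0.045},{"dx":0,"dy":0,"dz":0.02,"rx":0,"ry":0,"rz":0,"hand":0.045},{"dx":0,"dy":0,"dz":0.03,"rx":0,"ry":0,"rz":0,"hand":0.045},{"dx":0,"dy":0,"dz":0.03,"rx":0,"ry":0,"rz":0,"hand":0.045},{"dx":0,"dy":0,"dz":0.02,"rx":0,"ry":0,"rz":0,"hand":0.045},{"dx":0,"dy":0,"dz":0,"rx":0,"ry":0,"rz":0,"hand":0.045},{"dx":0,"dy":0,"dz":0,"rx":0,"ry":0,"rz":0,"hand":0.045},{"dx":0,"dy":0,"dz":0,"rx":0,"ry":0,"rz":0,"hand":0.045}]'
python3 - <<'E'
from h import *
to([.4822,.3018,.0319],104.2)
E
```

```text
clock: 28.38
position: [0.4834, 0.303, 0.0606]
ee_rot: [0.001, -0.126, 0.992, 0.0]
contact_force: [0.1, 0.3, -2.8]
width: 0.0504
gripper_force: 69.5
shift mm [ 1.6 -0.9 28.6] tool-y yaw 104.4 tilt 0.15 rz 0.23707905555869502 q6 -1.38 t 28.4
```

```bash
python3 -m pendant '[{"dx":0.001,"dy":-0.0009,"dz":0.01,"rx":0,"ry":0,"rz":0,"hand":0.045},{"dx":0,"dy":0,"dz":0.008,"rx":0,"ry":0,"rz":0,"hand":0.045},{"dx":0,"dy":0,"dz":0.004,"rx":0,"ry":0,"rz":0,"hand":0.045},{"dx":0,"dy":0,"dz":0.003,"rx":0,"ry":0,"rz":0,"hand":0.045},{"dx":0,"dy":0,"dz":0.001,"rx":0,"ry":0,"rz":0,"hand":0.045},{"dx":0,"dy":0,"dz":0,"rx":0,"ry":0,"rz":0,"hand":0.045},{"dx":0,"dy":0,"dz":0,"rx":0,"ry":0,"rz":0,"hand":0.045},{"dx":0,"dy":0,"dz":0,"rx":0,"ry":0,"rz":0,"hand":0.045}]'
python3 - <<'E'
from h import *
to([.4822,.3018,.0319],104.2)
E
```

```text
clock: 29.05
position: [0.4815, 0.3017, 0.0336]
ee_rot: [0.0, -0.126, 0.992, 0.0]
contact_force: [0.3, -0.4, -4.4]
width: 0.0503
gripper_force: 69.4
shift mm [-0.7 -0.1  1.7] tool-y yaw 104.5 tilt 0.04 rz 0.2786639777808517 q6 -1.39 t 29.1
```

```bash
python3 -m pendant '[{"dx":-0.0003,"dy":0,"dz":0.001,"rx":0,"ry":0,"rz":0,"hand":0.045},{"dx":0,"dy":0,"dz":0.0005,"rx":0,"ry":0,"rz":0,"hand":0.045},{"dx":0,"dy":0,"dz":0,"rx":0,"ry":0,"rz":0,"hand":0.045},{"dx":0,"dy":0,"dz":0,"rx":0,"ry":0,"rz":0,"hand":0.045},{"dx":0,"dy":0,"dz":0,"rx":0,"ry":0,"rz":0,"hand":0.045}]'
python3 -m pendant '[{"dx":0,"dy":0,"dz":0.0005,"rx":0,"ry":0,"rz":0,"hand":0.045},{"dx":0,"dy":0,"dz":0,"rx":0,"ry":0,"rz":0,"hand":0.045},{"dx":0,"dy":0,"dz":0,"rx":0,"ry":0,"rz":0,"hand":0.045}]'
```

```text
clock: 29.47
position: [0.4817, 0.3018, 0.0319]
ee_rot: [0.0, -0.126, 0.992, 0.0]
contact_force: [0.9, 0.1, -3.6]
width: 0.0503
gripper_force: 69.6
clock: 29.72
position: [0.4817, 0.3018, 0.0319]
ee_rot: [0.0, -0.126, 0.992, 0.0]
contact_force: [-0.7, 0.0, 2.4]
width: 0.0501
gripper_force: 70.1
```

```bash
python3 -m pendant '[{"dx":0,"dy":0,"dz":0.0003,"rx":0,"ry":0,"rz":0,"hand":0.045},{"dx":0,"dy":0,"dz":0,"rx":0,"ry":0,"rz":0,"hand":0.055},{"dx":0,"dy":0,"dz":0,"rx":0,"ry":0,"rz":0,"hand":0.065},{"dx":0,"dy":0,"dz":0,"rx":0,"ry":0,"rz":0,"hand":0.08},{"dx":0,"dy":0,"dz":0,"rx":0,"ry":0,"rz":0,"hand":0.08},{"dx":0,"dy":0,"dz":0,"rx":0,"ry":0,"rz":0,"hand":0.08}]'
python3 -m pendant '[{"dx":0,"dy":0,"dz":-0.01,"rx":0,"ry":0,"rz":0,"hand":0.08},{"dx":0,"dy":0,"dz":-0.03,"rx":0,"ry":0,"rz":0,"hand":0.08},{"dx":0,"dy":0,"dz":-0.035,"rx":0,"ry":0,"rz":0,"hand":0.08},{"dx":0,"dy":0,"dz":-0.035,"rx":0,"ry":0,"rz":0,"hand":0.08},{"dx":0,"dy":0,"dz":-0.03,"rx":0,"ry":0,"rz":0,"hand":0.08},{"dx":0,"dy":0,"dz":-0.03,"rx":0,"ry":0,"rz":0,"hand":0.065},{"dx":0,"dy":0,"dz":0,"rx":0,"ry":0,"rz":0,"hand":0.065},{"dx":0,"dy":0,"dz":0,"rx":0,"ry":0,"rz":0,"hand":0.065},{"dx":0,"dy":0,"dz":0,"rx":0,"ry":0,"rz":0,"hand":0.065}]'
python3 - <<'E'
from h import *
im=grab("wrist");np.savez("pics/w7.npz",**im);print(proj(im,[.4817,.3018,.064]))
a=im["frame"][70:270,150:410];cv2.imwrite("pics/w7.png",cv2.resize(a,None,fx=3,fy=3,interpolation=cv2.INTER_CUBIC)[:,:,::-1])
to([.5565,-.2998,.0626],104.2)
E
```

```text
clock: 30.22
position: [0.4816, 0.3017, 0.0309]
ee_rot: [0.0, -0.126, 0.992, 0.0]
contact_force: [-0.3, 0.6, 0.2]
width: 0.0797
gripper_force: 0.0
clock: 30.97
position: [0.481, 0.3014, 0.2011]
ee_rot: [-0.0, -0.126, 0.992, -0.0]
contact_force: [-0.6, -0.3, 0.4]
width: 0.0649
gripper_force: 0.0
[[280.05023907 197.26169588]]
shift mm [  76.5 -600.9  137.9] tool-y yaw 104.5 tilt 0.12 rz 0.2724666810483569 q6 -1.39 t 31.0
```

View pics/w7.png

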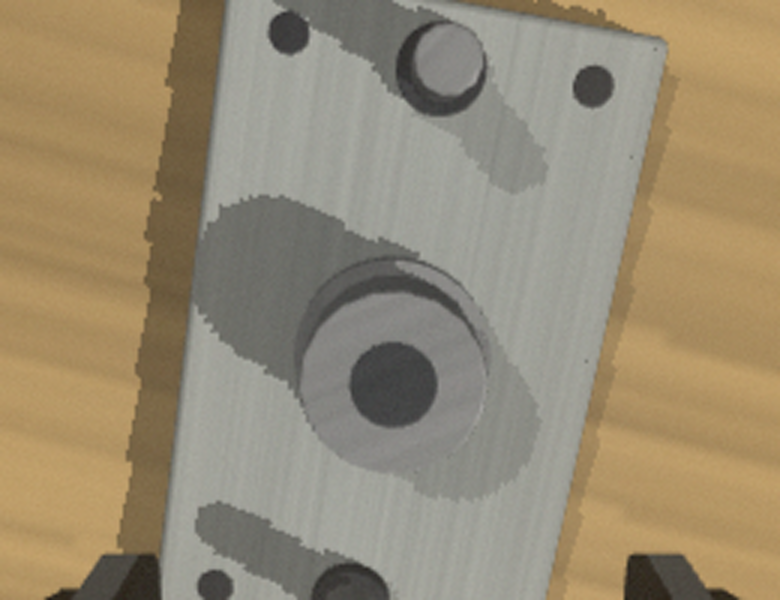

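The anvil mark is at crop (393,385). The bed rim shows at left (295,345), right (488,345) and top (391,257). I'll check the centring by casting rays.

Run:
```python
from h import *
im=dict(np.load("pics/w7.npz"));A=im["A"]
f=lambda p:np.array(p)/3+[150-.33,70-.33]
tx=np.array([np.cos(np.radians(194.4)),np.sin(np.radians(194.4))]);ty=np.array([np.cos(np.radians(104.4)),np.sin(np.radians(104.4))])
an=cast(im,f((393,385)),.064)[0]*1000
print("anvil",an)
top=cast(im,f((391,257)),.03)[0]*1000;l=cast(im,f((295,345)),.03)[0]*1000;r=cast(im,f((488,345)),.03)[0]*1000
print("bed centre from top edge, along toolx:",(top@tx-30),"anvil",an@tx)
print("along tooly:",(l@ty+r@ty)/2,"anvil",an@ty,"width",abs(l@ty-r@ty))
at=cast(im,f((393,292)),.064)[0]*1000;print("anvil r check",at@tx-an@tx)
```

```text
anvil [482.1753817 302.4440611]
bed centre from top edge, along toolx: -541.5511430275357 anvil -542.241734854286
along tooly: 172.58758462982811 anvil 173.03008349978143 width 58.24905202395183
anvil r check 25.3740838778765
```

The anvil is centred to within 1 mm. Now I'll return the tools, starting with the stepped former.

```bash
python3 -m pendant '[{"dx":0.0096,"dy":-0.0357,"dz":0,"rx":0,"ry":0,"rz":0,"hand":0.06},{"dx":0.0096,"dy":-0.0357,"dz":0,"rx":0,"ry":0,"rz":0,"hand":0.06},{"dx":0.0096,"dy":-0.0357,"dz":0,"rx":0,"ry":0,"rz":0,"hand":0.06},{"dx":0.0096,"dy":-0.0357,"dz":0,"rx":0,"ry":0,"rz":0,"hand":0.06},{"dx":0.0096,"dy":-0.0357,"dz":0,"rx":0,"ry":0,"rz":0,"hand":0.06},{"dx":0.0096,"dy":-0.0357,"dz":0,"rx":0,"ry":0,"rz":0,"hand":0.06},{"dx":0.0096,"dy":-0.0357,"dz":0,"rx":0,"ry":0,"rz":0,"hand":0.06},{"dx":0.0096,"dy":-0.0357,"dz":0,"rx":0,"ry":0,"rz":0,"hand":0.06}]'
python3 -m pendant '[{"dx":0.0096,"dy":-0.0357,"dz":0,"rx":0,"ry":0,"rz":0,"hand":0.06},{"dx":0.0096,"dy":-0.0357,"dz":0,"rx":0,"ry":0,"rz":0,"hand":0.06},{"dx":0.0096,"dy":-0.0357,"dz":0,"rx":0,"ry":0,"rz":0,"hand":0.06},{"dx":0.0096,"dy":-0.0357,"dz":0,"rx":0,"ry":0,"rz":0,"hand":0.06},{"dx":0.0096,"dy":-0.0357,"dz":0,"rx":0,"ry":0,"rz":0,"hand":0.06},{"dx":0.0096,"dy":-0.0357,"dz":0,"rx":0,"ry":0,"rz":0,"hand":0.06},{"dx":0.0096,"dy":-0.0357,"dz":0,"rx":0,"ry":0,"rz":0,"hand":0.06},{"dx":0.0096,"dy":-0.0357,"dz":0,"rx":0,"ry":0,"rz":0,"hand":0.06},{"dx":0,"dy":0,"dz":0.02,"rx":0,"ry":0,"rz":0,"hand":0.06},{"dx":0,"dy":0,"dz":0.02,"rx":0,"ry":0,"rz":0,"hand":0.06},{"dx":0,"dy":0,"dz":0,"rx":0,"ry":0,"rz":0,"hand":0.06},{"dx":0,"dy":0,"dz":0,"rx":0,"ry":0,"rz":0,"hand":0.06}]'
python3 - <<'E'
from h import *
to([.4745,-.2906,.063],104.4)
E
```

```text
clock: 31.68
position: [0.4771, 0.0044, 0.1994]
ee_rot: [-0.002, -0.126, 0.992, 0.001]
contact_force: [0.7, 0.5, 0.5]
width: 0.0601
gripper_force: 0.0
clock: 32.68
position: [0.4741, -0.2888, 0.1587]
ee_rot: [-0.002, -0.126, 0.992, 0.002]
contact_force: [0.0, -0.3, 0.7]
width: 0.06
gripper_force: 0.0
shift mm [-0.3 -2.3 95.7] tool-y yaw 104.5 tilt 0.34 rz 0.052691860796883816 q6 -2.50 t 32.7
```

```bash
python3 -m pendant '[{"dx":-0.0003,"dy":-0.001,"dz":0.02,"rx":0,"ry":0,"rz":0,"hand":0.06},{"dx":0,"dy":0,"dz":0.03,"rx":0,"ry":0,"rz":0,"hand":0.06},{"dx":0,"dy":0,"dz":0.025,"rx":0,"ry":0,"rz":0,"hand":0.06},{"dx":0,"dy":0,"dz":0.015,"rx":0,"ry":0,"rz":0,"hand":0.06},{"dx":0,"dy":0,"dz":0.005,"rx":0,"ry":0,"rz":0,"hand":0.06},{"dx":0,"dy":0,"dz":0,"rx":0,"ry":0,"rz":0,"hand":0.06},{"dx":0,"dy":0,"dz":0,"rx":0,"ry":0,"rz":0,"hand":0.06},{"dx":0,"dy":0,"dz":0,"rx":0,"ry":0,"rz":0,"hand":0.06},{"dx":0,"dy":0,"dz":0,"rx":0,"ry":0,"rz":0,"hand":0.06}]'
python3 - <<'E'
from h import *
to([.4745,-.2906,.063],104.4)
E
```

```text
clock: 33.43
position: [0.4771, -0.2913, 0.0675]
ee_rot: [0.001, -0.126, 0.992, -0.001]
contact_force: [0.4, 0.2, -0.3]
width: 0.0601
gripper_force: 0.0
shift mm [2.4 1.3 4.5] tool-y yaw 104.5 tilt 0.18 rz 0.09000044893015513 q6 -2.50 t 33.4
```

```bash
python3 -m pendant '[{"dx":0.002,"dy":0.001,"dz":0.003,"rx":0,"ry":0,"rz":0,"hand":0.06},{"dx":0,"dy":0,"dz":0,"rx":0,"ry":0,"rz":0,"hand":0.06},{"dx":0,"dy":0,"dz":0,"rx":0,"ry":0,"rz":0,"hand":0.06},{"dx":0,"dy":0,"dz":0,"rx":0,"ry":0,"rz":0,"hand":0.06},{"dx":0,"dy":0,"dz":0,"rx":0,"ry":0,"rz":0,"hand":0.06}]'
python3 - <<'E'
from h import *
to([.4745,-.2906,.063],104.4)
E
```

```text
clock: 33.85
position: [0.4739, -0.2903, 0.0631]
ee_rot: [0.0, -0.126, 0.992, -0.0]
contact_force: [0.1, 0.0, -0.1]
width: 0.0599
gripper_force: 0.0
shift mm [-0.5 -0.5  0.1] tool-y yaw 104.5 tilt 0.01 rz 0.07107612520675843 q6 -2.50 t 33.9
```

Within 0.5 mm of the recorded pose. I'll close and lift.

```bash
python3 -m pendant '[{"dx":-0.0004,"dy":-0.0004,"dz":0,"rx":0,"ry":0,"rz":0,"hand":0.06},{"dx":0,"dy":0,"dz":0,"rx":0,"ry":0,"rz":0,"hand":0.02},{"dx":0,"dy":0,"dz":0,"rx":0,"ry":0,"rz":0,"hand":0.02},{"dx":0,"dy":0,"dz":0,"rx":0,"ry":0,"rz":0,"hand":0.02},{"dx":0,"dy":0,"dz":0,"rx":0,"ry":0,"rz":0,"hand":0.02},{"dx":0,"dy":0,"dz":0,"rx":0,"ry":0,"rz":0,"hand":0.02},{"dx":0,"dy":0,"dz":0,"rx":0,"ry":0,"rz":0,"hand":0.02},{"dx":0,"dy":0,"dz":0,"rx":0,"ry":0,"rz":0,"hand":0.02},{"dx":0,"dy":0,"dz":0,"rx":0,"ry":0,"rz":0,"hand":0.02}]' 50
python3 -m pendant '[{"dx":0,"dy":0,"dz":-0.005,"rx":0,"ry":0,"rz":0,"hand":0.02},{"dx":0,"dy":0,"dz":-0.015,"rx":0,"ry":0,"rz":0,"hand":0.02},{"dx":0,"dy":0,"dz":-0.03,"rx":0,"ry":0,"rz":0,"hand":0.02},{"dx":0,"dy":0,"dz":-0.03,"rx":0,"ry":0,"rz":0,"hand":0.02},{"dx":0,"dy":0,"dz":-0.03,"rx":0,"ry":0,"rz":0,"hand":0.02},{"dx":0,"dy":0,"dz":-0.04,"rx":0,"ry":0,"rz":0,"hand":0.02},{"dx":0,"dy":0,"dz":0,"rx":0,"ry":0,"rz":0,"hand":0.02},{"dx":0,"dy":0,"dz":0,"rx":0,"ry":0,"rz":0,"hand":0.02}]'
python3 - <<'E'
from h import *
to([.5602,.0573,.0770],104.4)
E
```

```text
clock: 34.6
position: [0.4745, -0.2907, 0.0631]
ee_rot: [0.0, -0.126, 0.992, -0.0]
contact_force: [0.0, -1.1, 1.2]
width: 0.0268
gripper_force: 49.3
clock: 35.27
position: [0.4753, -0.291, 0.2153]
ee_rot: [0.002, -0.126, 0.992, -0.002]
contact_force: [0.4, -0.5, -3.3]
width: 0.0268
gripper_force: 50.1
shift mm [-168.9  316.5  137.7] tool-y yaw 104.5 tilt 0.27 rz 0.07824751560519871 q6 -2.50 t 35.3
```

```bash
python3 -m pendant '[{"dx":-0.0077,"dy":0.0143,"dz":0,"rx":0,"ry":0,"rz":0,"hand":0.02},{"dx":-0.0153,"dy":0.0287,"dz":0,"rx":0,"ry":0,"rz":0,"hand":0.02},{"dx":-0.0153,"dy":0.0287,"dz":0,"rx":0,"ry":0,"rz":0,"hand":0.02},{"dx":-0.0153,"dy":0.0287,"dz":0,"rx":0,"ry":0,"rz":0,"hand":0.02},{"dx":-0.0153,"dy":0.0287,"dz":0,"rx":0,"ry":0,"rz":0,"hand":0.02},{"dx":-0.0153,"dy":0.0287,"dz":0,"rx":0,"ry":0,"rz":0,"hand":0.02},{"dx":-0.0153,"dy":0.0287,"dz":0,"rx":0,"ry":0,"rz":0,"hand":0.02},{"dx":-0.0153,"dy":0.0287,"dz":0,"rx":0,"ry":0,"rz":0,"hand":0.02},{"dx":-0.0153,"dy":0.0287,"dz":0,"rx":0,"ry":0,"rz":0,"hand":0.02},{"dx":-0.0153,"dy":0.0287,"dz":0,"rx":0,"ry":0,"rz":0,"hand":0.02},{"dx":-0.0153,"dy":0.0287,"dz":0,"rx":0,"ry":0,"rz":0,"hand":0.02},{"dx":-0.0077,"dy":0.0143,"dz":0,"rx":0,"ry":0,"rz":0,"hand":0.02}]'
python3 -m pendant '[{"dx":0,"dy":0,"dz":0.02,"rx":0,"ry":0,"rz":0,"hand":0.02},{"dx":0,"dy":0,"dz":0.03,"rx":0,"ry":0,"rz":0,"hand":0.02},{"dx":0,"dy":0,"dz":0.03,"rx":0,"ry":0,"rz":0,"hand":0.02},{"dx":0,"dy":0,"dz":0.025,"rx":0,"ry":0,"rz":0,"hand":0.02},{"dx":0,"dy":0,"dz":0.015,"rx":0,"ry":0,"rz":0,"hand":0.02},{"dx":0,"dy":0,"dz":0,"rx":0,"ry":0,"rz":0,"hand":0.02},{"dx":0,"dy":0,"dz":0,"rx":0,"ry":0,"rz":0,"hand":0.02},{"dx":0,"dy":0,"dz":0,"rx":0,"ry":0,"rz":0,"hand":0.02}]'
python3 - <<'E'
from h import *
to([.5602,.0573,.0770],104.4)
E
```

```text
clock: 36.27
position: [0.5572, 0.0611, 0.2104]
ee_rot: [-0.002, -0.127, 0.992, 0.002]
contact_force: [-0.7, 1.0, -2.7]
width: 0.0266
gripper_force: 50.0
clock: 36.93
position: [0.5586, 0.0572, 0.093]
ee_rot: [-0.0, -0.126, 0.992, 0.0]
contact_force: [0.4, 0.3, -2.6]
width: 0.0269
gripper_force: 50.0
shift mm [-1.6 -0.3 16. ] tool-y yaw 104.5 tilt 0.02 rz 0.07308758706567176 q6 -1.85 t 36.9
```

```bash
python3 -m pendant '[{"dx":-0.0012,"dy":-0.0003,"dz":0.006,"rx":0,"ry":0,"rz":0,"hand":0.02},{"dx":0,"dy":0,"dz":0.004,"rx":0,"ry":0,"rz":0,"hand":0.02},{"dx":0,"dy":0,"dz":0.0025,"rx":0,"ry":0,"rz":0,"hand":0.02},{"dx":0,"dy":0,"dz":0.0015,"rx":0,"ry":0,"rz":0,"hand":0.02},{"dx":0,"dy":0,"dz":0.0005,"rx":0,"ry":0,"rz":0,"hand":0.02},{"dx":0,"dy":0,"dz":0,"rx":0,"ry":0,"rz":0,"hand":0.02},{"dx":0,"dy":0,"dz":0,"rx":0,"ry":0,"rz":0,"hand":0.02},{"dx":0,"dy":0,"dz":0,"rx":0,"ry":0,"rz":0,"hand":0.02}]'
python3 - <<'E'
from h import *
to([.5602,.0573,.0770],104.4)
E
```

```text
clock: 37.6
position: [0.5599, 0.0572, 0.0787]
ee_rot: [0.0, -0.126, 0.992, 0.0]
contact_force: [-0.5, 0.4, -3.6]
width: 0.027
gripper_force: 50.0
shift mm [-0.3  0.   1.7] tool-y yaw 104.5 tilt 0.03 rz 0.07519291218387991 q6 -1.85 t 37.6
```

```bash
python3 -m pendant '[{"dx":-0.0002,"dy":0,"dz":0.001,"rx":0,"ry":0,"rz":0,"hand":0.02},{"dx":0,"dy":0,"dz":0.0005,"rx":0,"ry":0,"rz":0,"hand":0.02},{"dx":0,"dy":0,"dz":0,"rx":0,"ry":0,"rz":0,"hand":0.02},{"dx":0,"dy":0,"dz":0,"rx":0,"ry":0,"rz":0,"hand":0.02},{"dx":0,"dy":0,"dz":0,"rx":0,"ry":0,"rz":0,"hand":0.02}]'
python3 -m pendant '[{"dx":0,"dy":0,"dz":0.0004,"rx":0,"ry":0,"rz":0,"hand":0.02},{"dx":0,"dy":0,"dz":0,"rx":0,"ry":0,"rz":0,"hand":0.02},{"dx":0,"dy":0,"dz":0,"rx":0,"ry":0,"rz":0,"hand":0.02}]'
```

```text
clock: 38.02
position: [0.5601, 0.0573, 0.0771]
ee_rot: [0.0, -0.126, 0.992, 0.0]
contact_force: [-0.3, -0.6, -1.3]
width: 0.0264
gripper_force: 50.4
clock: 38.27
position: [0.5602, 0.0572, 0.0771]
ee_rot: [0.0, -0.126, 0.992, -0.0]
contact_force: [-0.6, -0.6, 2.1]
width: 0.0271
gripper_force: 50.6
```

```bash
python3 -m pendant '[{"dx":0,"dy":0,"dz":0,"rx":0,"ry":0,"rz":0,"hand":0.035},{"dx":0,"dy":0,"dz":0,"rx":0,"ry":0,"rz":0,"hand":0.045},{"dx":0,"dy":0,"dz":0,"rx":0,"ry":0,"rz":0,"hand":0.06},{"dx":0,"dy":0,"dz":0,"rx":0,"ry":0,"rz":0,"hand":0.06},{"dx":0,"dy":0,"dz":0,"rx":0,"ry":0,"rz":0,"hand":0.06}]'
python3 -m pendant '[{"dx":0,"dy":0,"dz":-0.01,"rx":0,"ry":0,"rz":0,"hand":0.06},{"dx":0,"dy":0,"dz":-0.03,"rx":0,"ry":0,"rz":0,"hand":0.06},{"dx":0,"dy":0,"dz":-0.035,"rx":0,"ry":0,"rz":0,"hand":0.06},{"dx":0,"dy":0,"dz":-0.035,"rx":0,"ry":0,"rz":0,"hand":0.06},{"dx":0,"dy":0,"dz":-0.02,"rx":0,"ry":0,"rz":0,"hand":0.065},{"dx":0,"dy":0,"dz":0,"rx":0,"ry":0,"rz":0,"hand":0.065}]'
python3 -m pendant '[{"dx":0.0092,"dy":-0.0345,"dz":0,"rx":0,"ry":0,"rz":0,"hand":0.065},{"dx":0.0092,"dy":-0.0345,"dz":0,"rx":0,"ry":0,"rz":0,"hand":0.065},{"dx":0.0092,"dy":-0.0345,"dz":0,"rx":0,"ry":0,"rz":0,"hand":0.065},{"dx":0.0092,"dy":-0.0345,"dz":0,"rx":0,"ry":0,"rz":0,"hand":0.065},{"dx":0.0092,"dy":-0.0345,"dz":0,"rx":0,"ry":0,"rz":0,"hand":0.065},{"dx":0.0092,"dy":-0.0345,"dz":0,"rx":0,"ry":0,"rz":0,"hand":0.065},{"dx":0.0092,"dy":-0.0345,"dz":0,"rx":0,"ry":0,"rz":0,"hand":0.065},{"dx":0.0092,"dy":-0.0345,"dz":0,"rx":0,"ry":0,"rz":0,"hand":0.065},{"dx":0.0092,"dy":-0.0345,"dz":0,"rx":0,"ry":0,"rz":0,"hand":0.065},{"dx":0.0092,"dy":-0.0345,"dz":0,"rx":0,"ry":0,"rz":0,"hand":0.065},{"dx":0,"dy":0,"dz":0.02,"rx":0,"ry":0,"rz":0,"hand":0.065},{"dx":0,"dy":0,"dz":0.02,"rx":0,"ry":0,"rz":0,"hand":0.065}]'
python3 -m pendant '[{"dx":0,"dy":0,"dz":0,"rx":0,"ry":0,"rz":0,"hand":0.065},{"dx":0,"dy":0,"dz":0,"rx":0,"ry":0,"rz":0,"hand":0.065},{"dx":0,"dy":0,"dz":0,"rx":0,"ry":0,"rz":0,"hand":0.065},{"dx":0,"dy":0,"dz":0,"rx":0,"ry":0,"rz":0,"hand":0.065}]'
python3 - <<'E'
from h import *
to([.5565,-.2998,.0626],104.5)
E
```

```text
clock: 38.68
position: [0.56, 0.0572, 0.0765]
ee_rot: [0.0, -0.126, 0.992, 0.0]
contact_force: [-0.6, 0.2, 0.6]
width: 0.0602
gripper_force: 0.0
clock: 39.18
position: [0.5633, 0.0572, 0.213]
ee_rot: [0.006, -0.126, 0.992, -0.001]
contact_force: [0.6, -0.2, 0.7]
width: 0.0649
gripper_force: 0.0
clock: 40.18
position: [0.5573, -0.3029, 0.1665]
ee_rot: [0.001, -0.124, 0.992, -0.001]
contact_force: [0.3, -0.2, 0.2]
width: 0.0651
gripper_force: 0.0
clock: 40.52
position: [0.5579, -0.2997, 0.1679]
ee_rot: [0.001, -0.126, 0.992, -0.001]
contact_force: [-0.3, -0.3, -0.8]
width: 0.065
gripper_force: 0.0
shift mm [  1.5   0.5 105.3] tool-y yaw 104.5 tilt 0.13 rz 0.021746638152038145 q6 -2.43 t 40.5
```

```bash
python3 -m pendant '[{"dx":0.001,"dy":0,"dz":0.02,"rx":0,"ry":0,"rz":0,"hand":0.065},{"dx":0,"dy":0,"dz":0.03,"rx":0,"ry":0,"rz":0,"hand":0.065},{"dx":0,"dy":0,"dz":0.03,"rx":0,"ry":0,"rz":0,"hand":0.065},{"dx":0,"dy":0,"dz":0.015,"rx":0,"ry":0,"rz":0,"hand":0.065},{"dx":0,"dy":0,"dz":0.007,"rx":0,"ry":0,"rz":0,"hand":0.065},{"dx":0,"dy":0,"dz":0,"rx":0,"ry":0,"rz":0,"hand":0.065},{"dx":0,"dy":0,"dz":0,"rx":0,"ry":0,"rz":0,"hand":0.065},{"dx":0,"dy":0,"dz":0,"rx":0,"ry":0,"rz":0,"hand":0.065},{"dx":0,"dy":0,"dz":0,"rx":0,"ry":0,"rz":0,"hand":0.065},{"dx":0,"dy":0,"dz":0,"rx":0,"ry":0,"rz":0,"hand":0.065}]'
python3 - <<'E'
from h import *
to([.5565,-.2998,.0626],104.5)
E
```

```text
clock: 41.35
position: [0.557, -0.3006, 0.0661]
ee_rot: [0.001, -0.126, 0.992, -0.001]
contact_force: [-0.1, 0.5, 0.2]
width: 0.0651
gripper_force: 0.0
shift mm [0.3 0.9 3.5] tool-y yaw 104.5 tilt 0.16 rz -0.02106271986284014 q6 -2.43 t 41.4
```

```bash
python3 -m pendant '[{"dx":0,"dy":0.0004,"dz":0.002,"rx":0,"ry":0,"rz":0,"hand":0.065},{"dx":0,"dy":0,"dz":0,"rx":0,"ry":0,"rz":0,"hand":0.065},{"dx":0,"dy":0,"dz":0,"rx":0,"ry":0,"rz":0,"hand":0.065},{"dx":0,"dy":0,"dz":0,"rx":0,"ry":0,"rz":0,"hand":0.065},{"dx":0,"dy":0,"dz":0,"rx":0,"ry":0,"rz":0,"hand":0.065}]'
python3 - <<'E'
from h import *
to([.5565,-.2998,.0626],104.5)
E
```

```text
clock: 41.77
position: [0.556, -0.2997, 0.0625]
ee_rot: [-0.0, -0.126, 0.992, 0.0]
contact_force: [-0.4, 0.4, -0.0]
width: 0.0649
gripper_force: 0.0
shift mm [-0.4 -0.2 -0.1] tool-y yaw 104.5 tilt 0.01 rz -0.02812389733806242 q6 -2.43 t 41.8
```

```bash
python3 -m pendant '[{"dx":-0.0004,"dy":-0.0002,"dz":0,"rx":0,"ry":0,"rz":0,"hand":0.065},{"dx":0,"dy":0,"dz":0,"rx":0,"ry":0,"rz":0,"hand":0.03},{"dx":0,"dy":0,"dz":0,"rx":0,"ry":0,"rz":0,"hand":0.03},{"dx":0,"dy":0,"dz":0,"rx":0,"ry":0,"rz":0,"hand":0.03},{"dx":0,"dy":0,"dz":0,"rx":0,"ry":0,"rz":0,"hand":0.03},{"dx":0,"dy":0,"dz":0,"rx":0,"ry":0,"rz":0,"hand":0.03},{"dx":0,"dy":0,"dz":0,"rx":0,"ry":0,"rz":0,"hand":0.03},{"dx":0,"dy":0,"dz":0,"rx":0,"ry":0,"rz":0,"hand":0.03},{"dx":0,"dy":0,"dz":0,"rx":0,"ry":0,"rz":0,"hand":0.03}]' 50
python3 -m pendant '[{"dx":0,"dy":0,"dz":-0.005,"rx":0,"ry":0,"rz":0,"hand":0.03},{"dx":0,"dy":0,"dz":-0.015,"rx":0,"ry":0,"rz":0,"hand":0.03},{"dx":0,"dy":0,"dz":-0.03,"rx":0,"ry":0,"rz":0,"hand":0.03},{"dx":0,"dy":0,"dz":-0.03,"rx":0,"ry":0,"rz":0,"hand":0.03},{"dx":0,"dy":0,"dz":-0.03,"rx":0,"ry":0,"rz":0,"hand":0.03},{"dx":0,"dy":0,"dz":-0.04,"rx":0,"ry":0,"rz":0,"hand":0.03},{"dx":0,"dy":0,"dz":0,"rx":0,"ry":0,"rz":0,"hand":0.03},{"dx":0,"dy":0,"dz":0,"rx":0,"ry":0,"rz":0,"hand":0.03}]'
python3 - <<'E'
from h import *
to([.5869,-.0515,.0766],104.5)
E
```

```text
clock: 42.52
position: [0.5566, -0.2999, 0.0627]
ee_rot: [0.0, -0.126, 0.992, -0.0]
contact_force: [1.1, -1.3, 0.8]
width: 0.0379
gripper_force: 44.4
clock: 43.18
position: [0.5575, -0.3003, 0.2151]
ee_rot: [0.002, -0.126, 0.992, -0.002]
contact_force: [-0.5, 0.5, -4.0]
width: 0.0374
gripper_force: 45.3
shift mm [-90.2 234.1 138. ] tool-y yaw 104.5 tilt 0.29 rz -0.02213441814694761 q6 -2.43 t 43.2
```

```bash
python3 -m pendant '[{"dx":-0.0046,"dy":0.0117,"dz":0,"rx":0,"ry":0,"rz":0,"hand":0.03},{"dx":-0.0091,"dy":0.0233,"dz":0,"rx":0,"ry":0,"rz":0,"hand":0.03},{"dx":-0.0091,"dy":0.0233,"dz":0,"rx":0,"ry":0,"rz":0,"hand":0.03},{"dx":-0.0091,"dy":0.0233,"dz":0,"rx":0,"ry":0,"rz":0,"hand":0.03},{"dx":-0.0091,"dy":0.0233,"dz":0,"rx":0,"ry":0,"rz":0,"hand":0.03},{"dx":-0.0091,"dy":0.0233,"dz":0,"rx":0,"ry":0,"rz":0,"hand":0.03},{"dx":-0.0091,"dy":0.0233,"dz":0,"rx":0,"ry":0,"rz":0,"hand":0.03},{"dx":-0.0091,"dy":0.0233,"dz":0,"rx":0,"ry":0,"rz":0,"hand":0.03},{"dx":-0.0091,"dy":0.0233,"dz":0,"rx":0,"ry":0,"rz":0,"hand":0.03},{"dx":-0.0091,"dy":0.0233,"dz":0,"rx":0,"ry":0,"rz":0,"hand":0.03},{"dx":-0.0047,"dy":0.0117,"dz":0,"rx":0,"ry":0,"rz":0,"hand":0.03}]'
python3 -m pendant '[{"dx":0,"dy":0,"dz":0.02,"rx":0,"ry":0,"rz":0,"hand":0.03},{"dx":0,"dy":0,"dz":0.03,"rx":0,"ry":0,"rz":0,"hand":0.03},{"dx":0,"dy":0,"dz":0.03,"rx":0,"ry":0,"rz":0,"hand":0.03},{"dx":0,"dy":0,"dz":0.025,"rx":0,"ry":0,"rz":0,"hand":0.03},{"dx":0,"dy":0,"dz":0.015,"rx":0,"ry":0,"rz":0,"hand":0.03},{"dx":0,"dy":0,"dz":0,"rx":0,"ry":0,"rz":0,"hand":0.03},{"dx":0,"dy":0,"dz":0,"rx":0,"ry":0,"rz":0,"hand":0.03},{"dx":0,"dy":0,"dz":0,"rx":0,"ry":0,"rz":0,"hand":0.03}]'
python3 - <<'E'
from h import *
to([.5869,-.0515,.0766],104.5)
E
```

```text
clock: 44.1
position: [0.5845, -0.047, 0.2098]
ee_rot: [-0.003, -0.127, 0.992, 0.002]
contact_force: [-0.4, -0.8, -4.2]
width: 0.0372
gripper_force: 45.3
clock: 44.77
position: [0.5869, -0.0513, 0.0929]
ee_rot: [0.0, -0.126, 0.992, -0.0]
contact_force: [-0.0, -0.5, -2.7]
width: 0.0376
gripper_force: 45.1
shift mm [ 0.  -0.2 16.3] tool-y yaw 104.5 tilt 0.03 rz -0.02709316451634436 q6 -2.03 t 44.8
```

```bash
python3 -m pendant '[{"dx":0,"dy":-0.0002,"dz":0.006,"rx":0,"ry":0,"rz":0,"hand":0.03},{"dx":0,"dy":0,"dz":0.004,"rx":0,"ry":0,"rz":0,"hand":0.03},{"dx":0,"dy":0,"dz":0.0025,"rx":0,"ry":0,"rz":0,"hand":0.03},{"dx":0,"dy":0,"dz":0.0015,"rx":0,"ry":0,"rz":0,"hand":0.03},{"dx":0,"dy":0,"dz":0.0008,"rx":0,"ry":0,"rz":0,"hand":0.03},{"dx":0,"dy":0,"dz":0,"rx":0,"ry":0,"rz":0,"hand":0.03},{"dx":0,"dy":0,"dz":0,"rx":0,"ry":0,"rz":0,"hand":0.03},{"dx":0,"dy":0,"dz":0,"rx":0,"ry":0,"rz":0,"hand":0.03}]'
python3 - <<'E'
from h import *
to([.5869,-.0515,.0766],104.5)
E
```

```text
clock: 45.43
position: [0.5868, -0.0515, 0.078]
ee_rot: [0.0, -0.126, 0.992, -0.0]
contact_force: [0.5, -0.5, -4.2]
width: 0.0373
gripper_force: 45.2
shift mm [-0.1 -0.   1.4] tool-y yaw 104.5 tilt 0.03 rz -0.026235626180962868 q6 -2.03 t 45.4
```

```bash
python3 -m pendant '[{"dx":0,"dy":0,"dz":0.0008,"rx":0,"ry":0,"rz":0,"hand":0.03},{"dx":0,"dy":0,"dz":0.0004,"rx":0,"ry":0,"rz":0,"hand":0.03},{"dx":0,"dy":0,"dz":0,"rx":0,"ry":0,"rz":0,"hand":0.03},{"dx":0,"dy":0,"dz":0,"rx":0,"ry":0,"rz":0,"hand":0.03},{"dx":0,"dy":0,"dz":0,"rx":0,"ry":0,"rz":0,"hand":0.03}]'
python3 -m pendant '[{"dx":0,"dy":0,"dz":0.0004,"rx":0,"ry":0,"rz":0,"hand":0.03},{"dx":0,"dy":0,"dz":0,"rx":0,"ry":0,"rz":0,"hand":0.03},{"dx":0,"dy":0,"dz":0,"rx":0,"ry":0,"rz":0,"hand":0.03}]'
```

```text
clock: 45.85
position: [0.5867, -0.0515, 0.0767]
ee_rot: [0.0, -0.126, 0.992, 0.0]
contact_force: [0.2, -0.4, -2.5]
width: 0.0377
gripper_force: 45.3
clock: 46.1
position: [0.5867, -0.0515, 0.0766]
ee_rot: [0.0, -0.126, 0.992, -0.0]
contact_force: [-1.4, 0.3, 0.0]
width: 0.0372
gripper_force: 45.7
```

```bash
python3 -m pendant '[{"dx":0,"dy":0,"dz":0.0003,"rx":0,"ry":0,"rz":0,"hand":0.03},{"dx":0,"dy":0,"dz":0,"rx":0,"ry":0,"rz":0,"hand":0.045},{"dx":0,"dy":0,"dz":0,"rx":0,"ry":0,"rz":0,"hand":0.055},{"dx":0,"dy":0,"dz":0,"rx":0,"ry":0,"rz":0,"hand":0.065},{"dx":0,"dy":0,"dz":0,"rx":0,"ry":0,"rz":0,"hand":0.065},{"dx":0,"dy":0,"dz":0,"rx":0,"ry":0,"rz":0,"hand":0.065}]'
python3 -m pendant '[{"dx":0,"dy":0,"dz":-0.01,"rx":0,"ry":0,"rz":0,"hand":0.065},{"dx":0,"dy":0,"dz":-0.03,"rx":0,"ry":0,"rz":0,"hand":0.065},{"dx":0,"dy":0,"dz":-0.035,"rx":0,"ry":0,"rz":0,"hand":0.065},{"dx":0,"dy":0,"dz":-0.035,"rx":0,"ry":0,"rz":0,"hand":0.065},{"dx":0,"dy":0,"dz":-0.02,"rx":0,"ry":0,"rz":0,"hand":0.065},{"dx":0,"dy":0,"dz":0,"rx":0,"ry":0,"rz":0,"hand":0.065}]'
python3 -m pendant '[{"dx":0.0264,"dy":-0.019,"dz":0,"rx":0,"ry":0,"rz":0,"hand":0.065},{"dx":0.0264,"dy":-0.019,"dz":0,"rx":0,"ry":0,"rz":0,"hand":0.065},{"dx":0.0264,"dy":-0.019,"dz":0,"rx":0,"ry":0,"rz":0,"hand":0.065},{"dx":0.0264,"dy":-0.019,"dz":0,"rx":0,"ry":0,"rz":0,"hand":0.065},{"dx":0.0264,"dy":-0.019,"dz":0,"rx":0,"ry":0,"rz":0,"hand":0.065},{"dx":0.0264,"dy":-0.019,"dz":0,"rx":0,"ry":0,"rz":0,"hand":0.065},{"dx":0.0264,"dy":-0.019,"dz":0,"rx":0,"ry":0,"rz":0,"hand":0.065},{"dx":0.0264,"dy":-0.019,"dz":0,"rx":0,"ry":0,"rz":0,"hand":0.065},{"dx":0.0264,"dy":-0.019,"dz":0,"rx":0,"ry":0,"rz":0,"hand":0.065},{"dx":0,"dy":0,"dz":0.02,"rx":0,"ry":0,"rz":0,"hand":0.065},{"dx":0,"dy":0,"dz":0.03,"rx":0,"ry":0,"rz":0,"hand":0.065}]'
python3 -m pendant '[{"dx":0,"dy":0,"dz":0,"rx":0,"ry":0,"rz":0,"hand":0.065},{"dx":0,"dy":0,"dz":0,"rx":0,"ry":0,"rz":0,"hand":0.065},{"dx":0,"dy":0,"dz":0,"rx":0,"ry":0,"rz":0,"hand":0.065},{"dx":0,"dy":0,"dz":0,"rx":0,"ry":0,"rz":0,"hand":0.065}]'
python3 - <<'E'
from h import *
to([.3991,-.2764,.0558],104.4)
E
```

```text
clock: 46.6
position: [0.5867, -0.0515, 0.0758]
ee_rot: [0.0, -0.126, 0.992, 0.0]
contact_force: [-0.2, 0.5, 0.2]
width: 0.0647
gripper_force: 0.0
clock: 47.1
position: [0.5898, -0.0521, 0.2125]
ee_rot: [0.006, -0.126, 0.992, -0.002]
contact_force: [0.9, 0.5, 0.6]
width: 0.065
gripper_force: 0.0
clock: 48.02
position: [0.3997, -0.2795, 0.1577]
ee_rot: [0.002, -0.124, 0.992, -0.003]
contact_force: [0.6, -0.4, -1.0]
width: 0.0653
gripper_force: 0.0
clock: 48.35
position: [0.4003, -0.2768, 0.1572]
ee_rot: [0.001, -0.126, 0.992, -0.001]
contact_force: [-0.6, -0.5, -0.7]
width: 0.0651
gripper_force: 0.0
shift mm [  1.2   0.9 101.4] tool-y yaw 104.5 tilt 0.14 rz 0.12540827574724744 q6 -2.57 t 48.4
```

```bash
python3 -m pendant '[{"dx":0.0007,"dy":0.0005,"dz":0.02,"rx":0,"ry":0,"rz":0,"hand":0.065},{"dx":0,"dy":0,"dz":0.03,"rx":0,"ry":0,"rz":0,"hand":0.065},{"dx":0,"dy":0,"dz":0.03,"rx":0,"ry":0,"rz":0,"hand":0.065},{"dx":0,"dy":0,"dz":0.013,"rx":0,"ry":0,"rz":0,"hand":0.065},{"dx":0,"dy":0,"dz":0.006,"rx":0,"ry":0,"rz":0,"hand":0.065},{"dx":0,"dy":0,"dz":0.001,"rx":0,"ry":0,"rz":0,"hand":0.065},{"dx":0,"dy":0,"dz":0,"rx":0,"ry":0,"rz":0,"hand":0.065},{"dx":0,"dy":0,"dz":0,"rx":0,"ry":0,"rz":0,"hand":0.065},{"dx":0,"dy":0,"dz":0,"rx":0,"ry":0,"rz":0,"hand":0.065},{"dx":0,"dy":0,"dz":0,"rx":0,"ry":0,"rz":0,"hand":0.065},{"dx":0,"dy":0,"dz":0,"rx":0,"ry":0,"rz":0,"hand":0.065}]'
python3 - <<'E'
from h import *
to([.3991,-.2764,.0558],104.4)
E
```

```text
clock: 49.27
position: [0.3989, -0.2765, 0.0566]
ee_rot: [0.001, -0.126, 0.992, -0.001]
contact_force: [-0.3, -0.1, -0.6]
width: 0.0651
gripper_force: 0.0
shift mm [-0.2  0.   0.8] tool-y yaw 104.5 tilt 0.09 rz 0.07756773997388677 q6 -2.57 t 49.3
```

```bash
python3 -m pendant '[{"dx":0,"dy":0,"dz":0,"rx":0,"ry":0,"rz":0,"hand":0.065},{"dx":0,"dy":0,"dz":0,"rx":0,"ry":0,"rz":0,"hand":0.065}]'
python3 - <<'E'
from h import *
to([.3991,-.2764,.0558],104.4)
E
python3 -m pendant '[{"dx":0,"dy":0,"dz":0,"rx":0,"ry":0,"rz":0,"hand":0.03},{"dx":0,"dy":0,"dz":0,"rx":0,"ry":0,"rz":0,"hand":0.03},{"dx":0,"dy":0,"dz":0,"rx":0,"ry":0,"rz":0,"hand":0.03},{"dx":0,"dy":0,"dz":0,"rx":0,"ry":0,"rz":0,"hand":0.03},{"dx":0,"dy":0,"dz":0,"rx":0,"ry":0,"rz":0,"hand":0.03},{"dx":0,"dy":0,"dz":0,"rx":0,"ry":0,"rz":0,"hand":0.03},{"dx":0,"dy":0,"dz":0,"rx":0,"ry":0,"rz":0,"hand":0.03},{"dx":0,"dy":0,"dz":0,"rx":0,"ry":0,"rz":0,"hand":0.03}]' 50
python3 -m pendant '[{"dx":0,"dy":0,"dz":-0.005,"rx":0,"ry":0,"rz":0,"hand":0.03},{"dx":0,"dy":0,"dz":-0.015,"rx":0,"ry":0,"rz":0,"hand":0.03},{"dx":0,"dy":0,"dz":-0.03,"rx":0,"ry":0,"rz":0,"hand":0.03},{"dx":0,"dy":0,"dz":-0.03,"rx":0,"ry":0,"rz":0,"hand":0.03},{"dx":0,"dy":0,"dz":-0.03,"rx":0,"ry":0,"rz":0,"hand":0.03},{"dx":0,"dy":0,"dz":-0.04,"rx":0,"ry":0,"rz":0,"hand":0.03},{"dx":0,"dy":0,"dz":0,"rx":0,"ry":0,"rz":0,"hand":0.03},{"dx":0,"dy":0,"dz":0,"rx":0,"ry":0,"rz":0,"hand":0.03}]'
python3 - <<'E'
from h import *
to([.5242,-.0086,.0699],104.4)
E
```

```text
clock: 49.43
position: [0.3985, -0.2762, 0.0561]
ee_rot: [0.0, -0.126, 0.992, -0.0]
contact_force: [-0.1, -1.0, 0.4]
width: 0.0648
gripper_force: 0.0
shift mm [-0.5 -0.3  0.3] tool-y yaw 104.5 tilt 0.02 rz 0.07127283821698427 q6 -2.57 t 49.4
clock: 50.1
position: [0.3986, -0.2763, 0.056]
ee_rot: [0.0, -0.126, 0.992, -0.0]
contact_force: [0.5, -0.9, 3.4]
width: 0.0345
gripper_force: 49.6
clock: 50.77
position: [0.3993, -0.2766, 0.2076]
ee_rot: [0.001, -0.126, 0.992, -0.001]
contact_force: [-0.5, -0.0, -3.6]
width: 0.0346
gripper_force: 50.7
shift mm [-187.6  228.7  137.4] tool-y yaw 104.5 tilt 0.24 rz 0.07864775734464047 q6 -2.57 t 50.8
```

```bash
python3 -m pendant '[{"dx":-0.0094,"dy":0.0114,"dz":0,"rx":0,"ry":0,"rz":0,"hand":0.03},{"dx":-0.0188,"dy":0.0228,"dz":0,"rx":0,"ry":0,"rz":0,"hand":0.03},{"dx":-0.0188,"dy":0.0228,"dz":0,"rx":0,"ry":0,"rz":0,"hand":0.03},{"dx":-0.0188,"dy":0.0228,"dz":0,"rx":0,"ry":0,"rz":0,"hand":0.03},{"dx":-0.0188,"dy":0.0228,"dz":0,"rx":0,"ry":0,"rz":0,"hand":0.03},{"dx":-0.0188,"dy":0.0228,"dz":0,"rx":0,"ry":0,"rz":0,"hand":0.03},{"dx":-0.0188,"dy":0.0228,"dz":0,"rx":0,"ry":0,"rz":0,"hand":0.03},{"dx":-0.0188,"dy":0.0228,"dz":0,"rx":0,"ry":0,"rz":0,"hand":0.03},{"dx":-0.0188,"dy":0.0228,"dz":0,"rx":0,"ry":0,"rz":0,"hand":0.03},{"dx":-0.0188,"dy":0.0228,"dz":0,"rx":0,"ry":0,"rz":0,"hand":0.03},{"dx":-0.0094,"dy":0.0114,"dz":0,"rx":0,"ry":0,"rz":0,"hand":0.03},{"dx":0,"dy":0,"dz":0,"rx":0,"ry":0,"rz":0,"hand":0.03}]'
python3 -m pendant '[{"dx":0,"dy":0,"dz":0.02,"rx":0,"ry":0,"rz":0,"hand":0.03},{"dx":0,"dy":0,"dz":0.03,"rx":0,"ry":0,"rz":0,"hand":0.03},{"dx":0,"dy":0,"dz":0.03,"rx":0,"ry":0,"rz":0,"hand":0.03},{"dx":0,"dy":0,"dz":0.025,"rx":0,"ry":0,"rz":0,"hand":0.03},{"dx":0,"dy":0,"dz":0.015,"rx":0,"ry":0,"rz":0,"hand":0.03},{"dx":0,"dy":0,"dz":0,"rx":0,"ry":0,"rz":0,"hand":0.03},{"dx":0,"dy":0,"dz":0,"rx":0,"ry":0,"rz":0,"hand":0.03},{"dx":0,"dy":0,"dz":0,"rx":0,"ry":0,"rz":0,"hand":0.03}]'
python3 - <<'E'
from h import *
to([.5237,-.0085,.0701],104.4)
E
```

```text
clock: 51.77
position: [0.5229, -0.005, 0.203]
ee_rot: [-0.002, -0.128, 0.992, 0.002]
contact_force: [0.3, 0.1, -3.8]
width: 0.0348
gripper_force: 50.7
clock: 52.43
position: [0.5236, -0.0088, 0.086]
ee_rot: [-0.0, -0.126, 0.992, -0.0]
contact_force: [0.5, 0.0, -3.1]
width: 0.0353
gripper_force: 50.8
shift mm [-0.2  0.3 15.9] tool-y yaw 104.5 tilt 0.01 rz 0.05289619344003427 q6 -1.97 t 52.4
```

```bash
python3 -m pendant '[{"dx":0,"dy":0.0003,"dz":0.006,"rx":0,"ry":0,"rz":0,"hand":0.03},{"dx":0,"dy":0,"dz":0.004,"rx":0,"ry":0,"rz":0,"hand":0.03},{"dx":0,"dy":0,"dz":0.0025,"rx":0,"ry":0,"rz":0,"hand":0.03},{"dx":0,"dy":0,"dz":0.0013,"rx":0,"ry":0,"rz":0,"hand":0.03},{"dx":0,"dy":0,"dz":0.0007,"rx":0,"ry":0,"rz":0,"hand":0.03},{"dx":0,"dy":0,"dz":0,"rx":0,"ry":0,"rz":0,"hand":0.03},{"dx":0,"dy":0,"dz":0,"rx":0,"ry":0,"rz":0,"hand":0.03},{"dx":0,"dy":0,"dz":0,"rx":0,"ry":0,"rz":0,"hand":0.03}]'
python3 -m pendant '[{"dx":0,"dy":0,"dz":0.0005,"rx":0,"ry":0,"rz":0,"hand":0.03},{"dx":0,"dy":0,"dz":0,"rx":0,"ry":0,"rz":0,"hand":0.03},{"dx":0,"dy":0,"dz":0,"rx":0,"ry":0,"rz":0,"hand":0.03}]'
python3 - <<'E'
from h import *
to([.5237,-.0085,.0701],104.4)
E
```

```text
clock: 53.1
position: [0.5236, -0.0081, 0.0716]
ee_rot: [0.0, -0.126, 0.992, -0.0]
contact_force: [-0.5, 0.7, -2.4]
width: 0.0347
gripper_force: 50.8
clock: 53.35
position: [0.5235, -0.0081, 0.0709]
ee_rot: [0.0, -0.126, 0.992, 0.0]
contact_force: [-0.4, -0.7, -3.5]
width: 0.0348
gripper_force: 50.8
shift mm [-0.1 -0.5  0.8] tool-y yaw 104.5 tilt 0.01 rz 0.07046890728331334 q6 -1.97 t 53.4
```

```bash
python3 -m pendant '[{"dx":-0.0001,"dy":-0.0005,"dz":0.0006,"rx":0,"ry":0,"rz":0,"hand":0.03},{"dx":0,"dy":0,"dz":0,"rx":0,"ry":0,"rz":0,"hand":0.03},{"dx":0,"dy":0,"dz":0,"rx":0,"ry":0,"rz":0,"hand":0.03}]'
python3 -m pendant '[{"dx":0,"dy":0,"dz":0.0005,"rx":0,"ry":0,"rz":0,"hand":0.03},{"dx":0,"dy":0,"dz":0,"rx":0,"ry":0,"rz":0,"hand":0.03},{"dx":0,"dy":0,"dz":0,"rx":0,"ry":0,"rz":0,"hand":0.03}]'
```

```text
clock: 53.6
position: [0.5237, -0.0085, 0.0702]
ee_rot: [-0.0, -0.126, 0.992, 0.0]
contact_force: [0.8, 0.2, -3.8]
width: 0.0344
gripper_force: 50.8
clock: 53.85
position: [0.5238, -0.0086, 0.0701]
ee_rot: [0.0, -0.126, 0.992, -0.0]
contact_force: [-0.0, -0.7, 0.2]
width: 0.0347
gripper_force: 51.0
```

Touching down. I'll release, lift to the first viewpoint (TCP about (0.551, 0.000, 0.330)) and look.

```bash
python3 -m pendant '[{"dx":0,"dy":0,"dz":0.0003,"rx":0,"ry":0,"rz":0,"hand":0.03},{"dx":0,"dy":0,"dz":0,"rx":0,"ry":0,"rz":0,"hand":0.042},{"dx":0,"dy":0,"dz":0,"rx":0,"ry":0,"rz":0,"hand":0.052},{"dx":0,"dy":0,"dz":0,"rx":0,"ry":0,"rz":0,"hand":0.062},{"dx":0,"dy":0,"dz":0,"rx":0,"ry":0,"rz":0,"hand":0.062},{"dx":0,"dy":0,"dz":0,"rx":0,"ry":0,"rz":0,"hand":0.062}]'
python3 -m pendant '[{"dx":0,"dy":0,"dz":-0.01,"rx":0,"ry":0,"rz":0,"hand":0.062},{"dx":0,"dy":0,"dz":-0.03,"rx":0,"ry":0,"rz":0,"hand":0.062},{"dx":0,"dy":0,"dz":-0.035,"rx":0,"ry":0,"rz":0,"hand":0.062},{"dx":0,"dy":0,"dz":-0.035,"rx":0,"ry":0,"rz":0,"hand":0.062},{"dx":-0.0147,"dy":0.0006,"dz":-0.03,"rx":0,"ry":0,"rz":0,"hand":0.062},{"dx":-0.0147,"dy":0.0006,"dz":-0.03,"rx":0,"ry":0,"rz":0,"hand":0.062},{"dx":0,"dy":0,"dz":-0.03,"rx":0,"ry":0,"rz":0,"hand":0.062},{"dx":0,"dy":0,"dz":-0.03,"rx":0,"ry":0,"rz":0,"hand":0.0854},{"dx":0,"dy":0,"dz":-0.03,"rx":0,"ry":0,"rz":0,"hand":0.0854},{"dx":0,"dy":0,"dz":0,"rx":0,"ry":0,"rz":0,"hand":0.0854},{"dx":0,"dy":0,"dz":0,"rx":0,"ry":0,"rz":0,"hand":0.0854},{"dx":0,"dy":0,"dz":0,"rx":0,"ry":0,"rz":0,"hand":0.0854}]'
python3 - <<'E'
from h import *
print(manip.get_state()["position"])
im=grab("wrist");np.savez("pics/w9.npz",**im)
a=im["frame"][118:228,195:355].astype(float);a=np.clip((a/255)**.45*1.1*255,0,255).astype(np.uint8)
cv2.imwrite("pics/w9c.png",cv2.resize(a,None,fx=5,fy=5,interpolation=cv2.INTER_CUBIC)[:,:,::-1])
im=grab("scene");cv2.imwrite("pics/s9.png",im["frame"][:,:,::-1])
E
```

```text
clock: 54.35
position: [0.5238, -0.0086, 0.0695]
ee_rot: [0.0, -0.126, 0.992, 0.0]
contact_force: [-0.0, 0.7, -0.3]
width: 0.0618
gripper_force: 0.0
clock: 55.35
position: [0.5513, 0.0, 0.3294]
ee_rot: [-0.0, -0.126, 0.992, 0.0]
contact_force: [-0.4, -0.6, -0.1]
width: 0.0856
gripper_force: 0.0
[5.51313342e-01 4.37974930e-05 3.29404949e-01]
```

View pics/w9c.png

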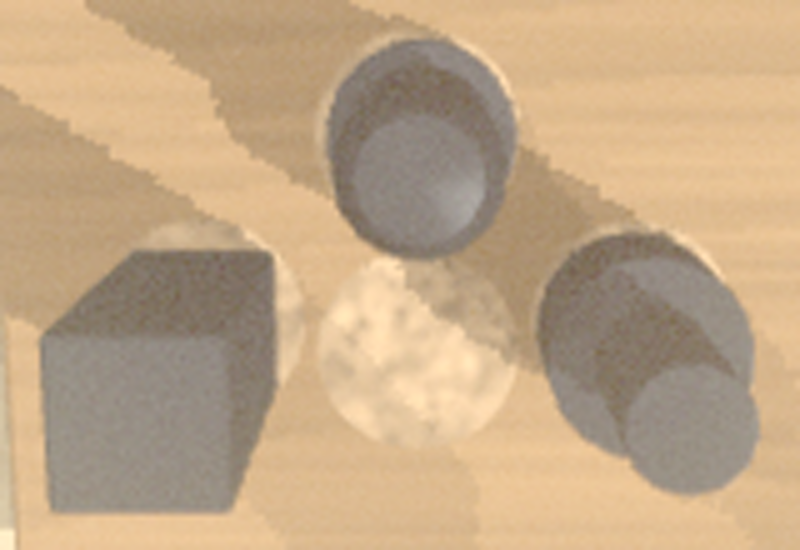

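View pics/s9.png

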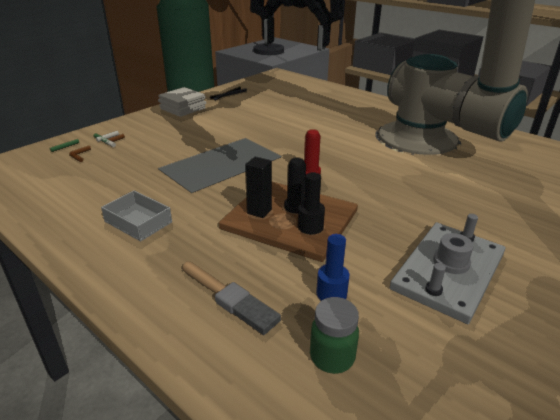

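The pictures from the same viewpoint match the start to about 3 crop pixels, under 1 mm:
- Square top corners at (41,338) and (230,511).
- Plunger top at (420,176).
- Stepped neck top at (691,429).

The anvil stands on the bed at (456,250) in the scene view, and the bystanders are untouched.

```bash
python3 -c "
from rig import manip
print(manip.sign_off())"
```

```text
the job is handed in; nothing more can be done
None
```

I handed the job in at about 55 s of the 123 s allowed: the anvil sits within about 1 mm of the bed's centre, each tool is back within about 1 mm of its own starting place, and nothing was dropped, knocked over or otherwise disturbed.

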